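# Gauge the setting tin and send the filled moulds to cool

## Robot

A 6-joint arm with a two-finger parallel gripper is mounted at the origin on the work surface. World frame = base frame: x ahead of the robot, y to its left, z up, the work surface at z = 0. Lengths are in m, angles in rad, forces in N, time in s.
With the tool pointing down it reaches from about 0.25 to 0.725 m from the base axis. Payload 4 kg.
Tool frame: the origin (TCP) lies midway between the tips of the shut fingers; the grasp point (between the pads) lies 19 mm behind it; y points along the fingers, z is the direction in which the jaws open and shut, and the axes are right-handed (so a half turn about y gives the same grasp; the last joint's range is limited). The gripper opens to 85 mm and grips with 20 to 120 N. Pads are 22 mm wide; open, the fingers measure 114 mm over their backs; the gripper's body (76 mm by 85 mm) begins 54 mm behind the grasp point. The pads swing forward as they close: fully open they stand 13 mm farther back than shut.
Start: joints at [1.296, 0.241, 0.005, 1.335, 0, 1.571], TCP at [0.136, 0.481, 0.231] pointing down, gripper open.
Joint ranges: [-2.72, 2.72], [-1.05, 1.87], [-1.09, 1.28], [-1.99, 2.15], [-1.42, 1.44], [-3.14, 3.14]. Speed limits (rad/s): [2.79, 2.79, 3.14, 3.14, 3.14, 3.14].

## Interface

Orientations are given as a unit quaternion [w, x, y, z].
In Python, from bench import observe, camera, calibration, job_done gives the robot as it stands.
- The arm moves only by the shell command python3 -m crank 'ROWS' [OPENING]. ROWS is JSON, a list of rows, each a list of 4 numbers: the shift along the tool's x, y, z in mm, then the turn about the tool's y in rad. In form: [[tx, ty, tz, roll], ...]. A call has exactly 10 rows; each row is the pose to reach, as a shift and turn from the pose commanded when the call began, along the tool's axes at that moment; what a row does not reach only later rows make up. A row lasts 1/12 s, in which the tool goes at most 41.7 mm and 7.16 degrees, less where a joint would pass 70% of its speed; a pose out of reach is approached as far as the arm can. A call with a gripper value outside its range is refused whole. OPENING is the finger opening in mm, from 0 to 85.4, set as the call begins (- or left out, the last holds). The fingers move at their own pace and stop on an object; the grip force is fixed at half the most. Time passes only in rows, so rows that repeat a pose let the fingers close, or fill a call up. It gives the time, the measured TCP pose, the force and the opening at its end, in the units of the state.
- observe(): the state, without advancing time (a new reading comes with each control period).
- camera(name): name is "scene" or "top"; returns the picture (400x640x3 uint8, red, green, blue); there is no depth.
- calibration(name): a dict with "mtx" (3x3 intrinsics, pixels), "k1" (the pictures are not rectified: a ray, as slopes to the right and down, at radius r is drawn at 1 + k1 r^2 times it, then the intrinsics apply), "R" (3x3) and "t" (3): a world point X has camera coordinates R X + t. Camera axes: x right, y down, z forward; pixel columns grow to the right and rows downward; lengths in m; the calibration is good to about 2 mm. A picture is of the moment at which its call begins. calibration takes no time and is no camera call.
- job_done(): hands the job in, once; it reports no verdict.
The state is a dict: "t": time; "joints": joint angles; "qd": joint speeds; "effort": joint torques, N m; "ee_pos": TCP position; "eef_rot": TCP orientation; "force": force on the tool from outside, world axes, zero at the start; "wrist_torque": the same for the moment, N m; "finger_gap": opening from 0.0 (shut) to 1.0 (fully open).
Only numpy, scipy, OpenCV 4.12 (cv2) and the standard library are available. Lean on these libraries where they do the work, as an engineer would, in place of code of your own. Each camera call takes 0.05 s, during which the arm holds its last target. There are 200 camera calls.

## Task

Lower the depth gauge's probe into the deep tin until it rests on the chocolate at the bottom, without ramming it, and then lock it there by turning the lock lever fully to its stop. Then push each filled chocolate mould, standing upright on the table, along the lane and through the swing gate (never carrying one over the gate or the bay) into the cooling bay, far enough that the gate falls shut behind it. When all moulds are in and the gate is shut, slide the fan slider to the pointer's white line; leave the probe locked on the bottom and everything else where it stands.

Things in the scene. Friction and masses are not known exactly. Their poses are not given: they have to be found in the camera images.
- bay: Open-topped cooling bay fixed to the table, floor = the table. Origin: on the table midway between the two gate posts (10 mm square, 50 mm high, at y = +-33 mm, nothing overhead); x points along the lane through the gate into the bay, z up. Past the gate fences 26 mm high stand at y = +-57 mm (inner faces) and a white fan housing 110 mm tall closes the end at x = 240 mm.
- lane (a point): Middle of the lane before the gate, on the table, 50 mm before the gate (bay x = -50 mm); axes as the bay's. The lane is 54 mm wide between two guides 12 mm high from bay x = -85 to -10 mm; the guides flare out to a mouth ending at x = -110 mm. A mould is set down here and pushed along +x.
- gate (a joint): Sprung swing gate between the posts: a thin steel leaf 52 mm long, from 4 to 40 mm above the table, hinged on a vertical pin at y = +27 mm of the bay. 0 = shut; grows to 1.5 rad as the free end is pushed into the bay (towards bay +x). It opens that way only, takes about 1 N, and swings shut by itself when its 52 mm sweep is clear of anything.
- mould0_mid (a point): One of the filled moulds: round aluminium tin 46 mm across, 26 mm high, about 110 g, with dark chocolate set level with its rim (solid, closed top). Point: its centre, 13 mm above its underside; z along its axis. Two to four are present.
- mould1_mid (a point): One of the filled moulds: round aluminium tin 46 mm across, 26 mm high, about 110 g, with dark chocolate set level with its rim (solid, closed top). Point: its centre, 13 mm above its underside; z along its axis. Two to four are present.
- mould2_mid (a point): One of the filled moulds: round aluminium tin 46 mm across, 26 mm high, about 110 g, with dark chocolate set level with its rim (solid, closed top). Point: its centre, 13 mm above its underside; z along its axis. Two to four are present.
- mould3_mid (a point): One of the filled moulds: round aluminium tin 46 mm across, 26 mm high, about 110 g, with dark chocolate set level with its rim (solid, closed top). Point: its centre, 13 mm above its underside; z along its axis. Two to four are present.
- tin_a_fill (a point): Deep tin between four short pins on the gauge's foot under the probe, up to 5 mm off-centre; one of two tins alike outside is there (the other absent). 62 mm across, 55 high, 3 mm wall, 300 g, open top, underside 12 mm above the table. Point: centre of the top of the set chocolate inside, the bottom that the probe must touch; here 8 mm above the underside.
- tin_b_fill (a point): Deep tin between four short pins on the gauge's foot under the probe, up to 5 mm off-centre; one of two tins alike outside is there (the other absent). 62 mm across, 55 high, 3 mm wall, 300 g, open top, underside 12 mm above the table. Point: centre of the top of the set chocolate inside, the bottom that the probe must touch; here 22 mm above the underside.
- probe_tip (a point): Lower end of the gauge's vertical steel probe rod (8 mm thick, foot 12 mm). The rod slides straight up and down in the fixed head of the gauge, above the tin. z up.
- probe_knob (a point): Centre of the round black grip knob on top of the probe rod, 167 mm above the tip: 22 mm across, 34 mm high, axis vertical. The head below it has its top 154 mm above the table.
- probe (a joint): How far the probe is lowered, m: 0 = fully up (tip 85 mm above the table), at most 0.075. It stays where it is left (needs about 3 N to push down, 6 N to pull up).
- gauge: Depth gauge stand fixed to the table: grey foot plate 12 mm thick (x -65 to 115, y -65 to 65 mm), column 28 x 32 mm centred at x = 85, head arm from the column to the rod, top 154 mm above the table. Origin: on the table below the rod's axis; x points from the rod to the column.
- lock_pin (a point): Middle of the upright black pin on the lock lever's end: 12 mm across, pin top 204 mm above the table, lever arm top 172; this point is 189 mm above the table and 55 mm from the lever's vertical pivot, which is on top of the column at x = 85 mm, y = 0 of the gauge.
- lock (a joint): Lock lever angle: 0 = open, lever points along the gauge's -y; turns anticlockwise seen from above (towards the gauge's +x) up to its stop at 1.2 rad = fully locked. Stays where it is left (about 1 N at the pin). It does not collide with the probe.
- fan (a joint): Fan slider, m along its track: 0 = near end, 0.12 = far end; grows along the y axis of body mark. Stays where it is left (about 1.5 N). It is the black grip on the aluminium track lying at the left, which runs away from the robot.
- fan_top (a point): Middle of the top of the slider's black grip (28 mm across the track, 20 mm along it, 40 mm tall, top 54 mm above the table; track top 14 mm). y along the track.
- mark: Small dark pointer clip with a white line, beside the track (fixed, does not collide). The white line, at the clip's middle, points across to the track; the y axis runs along the track. The grip's middle belongs level with the line.
- cutter: Bystander: empty steel ring cutter, 50 mm across, 30 mm high, open through. Origin: centre of its underside.
- pinch: Bystander: small white pinch bowl, 52 mm across, 24 mm high, empty. Origin: centre of its underside.
- extract: Bystander: small brown bottle with red cap, 105 mm tall. Origin: centre of its underside.
- cocoa: Bystander: gold can, 68 mm across, 130 mm tall. Origin: centre of its underside.
- spatula: Bystander: spatula lying on the table, 240 mm long. Origin: near the middle of its length.
Not all that is in view belongs to the job. What is shaped like the part that bears mould3_mid but orange or yellow is not meant.

How it is judged:
On the way, in this order (a step that is already met when the one before it is completed fails the run):
1. the probe rests on the bottom of the deep tin, still unlocked (z of probe_tip in the frame of tin_a_fill between -0.01 and 0.002 m and horizontal distance between probe_tip and tin_a_fill below 0.02 m and z of probe_tip in the frame of tin_b_fill between -0.01 and 0.002 m and horizontal distance between probe_tip and tin_b_fill below 0.02 m and value of joint lock below 0.6 rad), for 0.2 s.
2. the lock lever is fully turned with the probe still on the bottom (z of probe_tip in the frame of tin_a_fill between -0.01 and 0.002 m and horizontal distance between probe_tip and tin_a_fill below 0.02 m and z of probe_tip in the frame of tin_b_fill between -0.01 and 0.002 m and horizontal distance between probe_tip and tin_b_fill below 0.02 m and value of joint lock above 1.05 rad), for 0.2 s.
3. all moulds present stand in the cooling bay and the gate is shut (x of mould0_mid in the frame of bay between 0.045 and 0.235 m and y of mould0_mid in the frame of bay between -0.057 and 0.057 m and angle between each of mould0_mid, mould1_mid, mould2_mid, mould3_mid's own z axis and vertical below 0.15 rad and height (world z) of each of mould0_mid, mould1_mid, mould2_mid, mould3_mid below 0.025 m and x of mould1_mid in the frame of bay between 0.045 and 0.235 m and y of mould1_mid in the frame of bay between -0.057 and 0.057 m and x of mould2_mid in the frame of bay between 0.045 and 0.235 m and y of mould2_mid in the frame of bay between -0.057 and 0.057 m and x of mould3_mid in the frame of bay between 0.045 and 0.235 m and y of mould3_mid in the frame of bay between -0.057 and 0.057 m and value of joint gate below 0.12 rad), for 0.3 s.
4. the fan slider is at the pointer's line (y of fan_top in the frame of mark between -0.005 and 0.005 m), for 0.2 s.
At the end, for the whole second after the job is handed in: Probe tip within 2 mm of the chocolate in the deep tin, lock lever beyond 1.05 rad, every mould upright at rest on the table in the bay (centre at least 45 mm past the gate), gate within 0.12 rad of shut, fan slider within 5 mm of the pointer's line (all of step 2 and all of step 3 and all of step 4 and linear speed of each of mould0, mould1, mould2, mould3 below 0.02 m/s); the robot touches nothing.
It fails at once if the probe is rammed into the tin with more than 45 N (contact force between probe and tin_a above 45 N or contact force between probe and tin_b above 45 N).
It fails at once if a mould is carried above the gate or the bay ((x of mould0_mid in the frame of bay between -0.01 and 0.25 m and y of mould0_mid in the frame of bay between -0.06 and 0.06 m and height (world z) of mould0_mid above 0.035 m) or (x of mould1_mid in the frame of bay between -0.01 and 0.25 m and y of mould1_mid in the frame of bay between -0.06 and 0.06 m and height (world z) of mould1_mid above 0.035 m) or (x of mould2_mid in the frame of bay between -0.01 and 0.25 m and y of mould2_mid in the frame of bay between -0.06 and 0.06 m and height (world z) of mould2_mid above 0.035 m) or (x of mould3_mid in the frame of bay between -0.01 and 0.25 m and y of mould3_mid in the frame of bay between -0.06 and 0.06 m and height (world z) of mould3_mid above 0.035 m)).
It fails at once if a bystander is pushed more than 40 mm from its place (distance of any of cutter, pinch, extract, cocoa, spatula from where it was at the start of the episode above 0.04 m).
Of tin_a, tin_b only 1 to 1 are there at a start; the rules pass over those that are not, and their reading is None.
Of mould0, mould1, mould2, mould3 only 2 to 4 are there at a start; the rules pass over those that are not, and their reading is None.
At some moment in a run one of mould0, mould1, mould2, mould3 may be knocked a few centimetres aside while the robot is not near it.
Once in a run the grip may slacken for a moment while it holds something.
It also fails if it takes over 210 s, if anything falls off the work surface, if the arm or the gripper's body presses on something with over 40 N, if the wrist force passes 120 N, or if a joint passes its speed limit or range.

## Working session

There is one attempt and no reset: what is moved stays moved. The work goes in short steps, Python scripts to look and compute and a shell command to move; the robot and the scene stay as the last step left them, time stands still between calls to the robot, and variables do not carry over. Pictures are saved under pics/ and viewed, about 12 in all and at most 16, crops included, and the job is handed in when it is done.

```bash
ls; mkdir -p pics; cat > h.py <<'E'
import numpy as np, cv2
from bench import observe, camera, calibration, job_done
def save(cam,name,crop=None,s=1):
    im=camera(cam)
    np.save('pics/'+name+'.npy',im)
    show(im,name,crop,s)
def show(im,name,crop=None,s=1):
    if crop: x0,y0,x1,y1=crop; im=im[y0:y1,x0:x1]
    cv2.imwrite('pics/'+name+'.png',cv2.resize(im[:,:,::-1],None,fx=s,fy=s,interpolation=cv2.INTER_CUBIC))
def p2w(cam,u,v,z):
    c=calibration(cam);K=np.array(c['mtx']);R=np.array(c['R']);t=np.array(c['t'])
    d=np.array([(u-K[0,2])/K[0,0],(v-K[1,2])/K[1,1]]);a=d.copy()
    for _ in range(30): a=d/(1+c['k1']*(a@a))
    r=R.T@np.array([a[0],a[1],1]);o=-R.T@t
    return o+r*(z-o[2])/r[2]
def w2p(cam,X):
    c=calibration(cam);K=np.array(c['mtx']);X=np.array(c['R'])@np.array(X)+np.array(c['t'])
    a=X[:2]/X[2];a=a*(1+c['k1']*(a@a));return K[:2,:2]@a+K[:2,2]
def R(q):
    from scipy.spatial.transform import Rotation as Q
    return Q.from_quat([q[1],q[2],q[3],q[0]]).as_matrix()
def st():
    s=observe();print('t',s['t'],'p',np.round(s['ee_pos'],4),'F',np.round(s['force'],1),'gap',s['finger_gap']);print(np.round(R(s['eef_rot']),3).tolist());return s
def go(x,y,z):
    s=observe();print('shift mm',np.round(R(s['eef_rot']).T@(np.array([x,y,z])-s['ee_pos'])*1000,1))
E
python3 - <<'E'
from h import *
s=st(); print(s['eef_rot'],s['joints'])
save('scene','s0',s=1.25); save('top','t0',s=1.25)
for c in('scene','top'):
    k=calibration(c);print(c,-np.array(k['R']).T@np.array(k['t']))
E
```

```text
pics
t 0.0 p [0.1355 0.4806 0.2304] F [-0.   0.8 -0.2] gap 1.0044835444297782
[[0.962, -0.001, 0.271], [-0.271, -0.002, 0.962], [-0.0, -1.0, -0.002]]
[-0.69970073  0.70118782 -0.09693958  0.09673286] [1.29601303e+00 2.41408496e-01 3.70232984e-03 1.33521345e+00
 1.53372251e-06 1.57077081e+00]
scene [ 1.29624998 -0.28101988  1.10025466]
top [0.44419192 0.04970405 1.49026255]
```

View pics/s0.png

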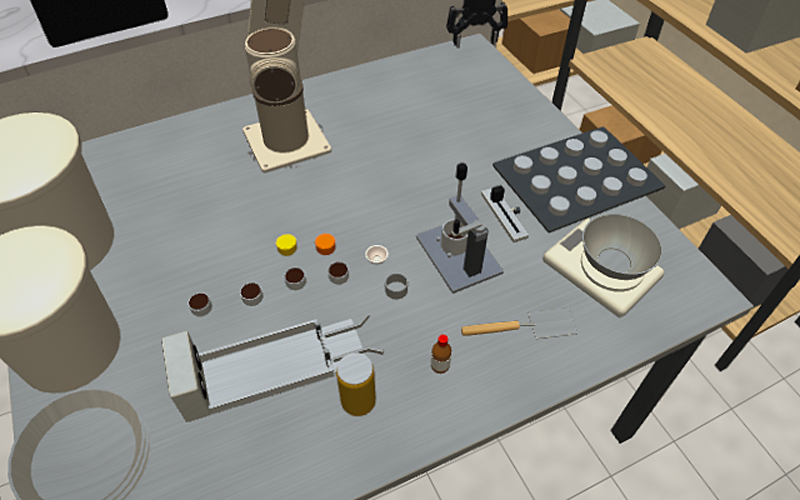

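View pics/t0.png

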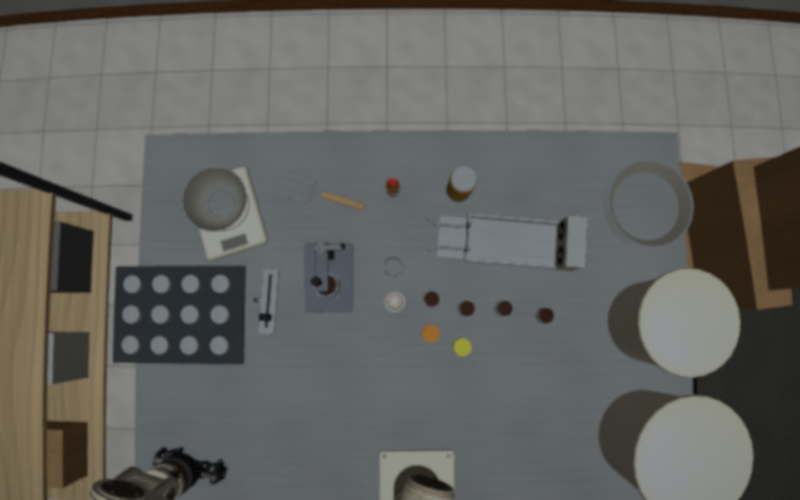

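The pictures show the following (displayed pixels).
- **Moulds:** four dark ones, in top at (431,298), (467,308), (505,308), (545,315). The orange (431,333) and yellow (462,347) ones are decoys.
- **Bay:** runs right of its gate at about (467,237) in top.
- **Gauge and slider:** the gauge is at (329,277) and the fan slider at (267,300).

Next I'll enlarge the crops.

```bash
python3 - <<'E'
from h import *
t=np.load('pics/t0.npy');s=np.load('pics/s0.npy')
a=t[155:280,185:345]; b=t[155:280,330:490]
z=lambda i:cv2.resize(i,None,fx=5,fy=5,interpolation=cv2.INTER_CUBIC)
show(z(a),'t0a');
show(cv2.resize(t[160:280,325:485],None,fx=5,fy=5,interpolation=cv2.INTER_CUBIC),'t0b')
show(cv2.resize(s[120:270,300:440],None,fx=4,fy=4,interpolation=cv2.INTER_CUBIC),'s0a')
E
```

```text
(no output)
```

View pics/t0a.png

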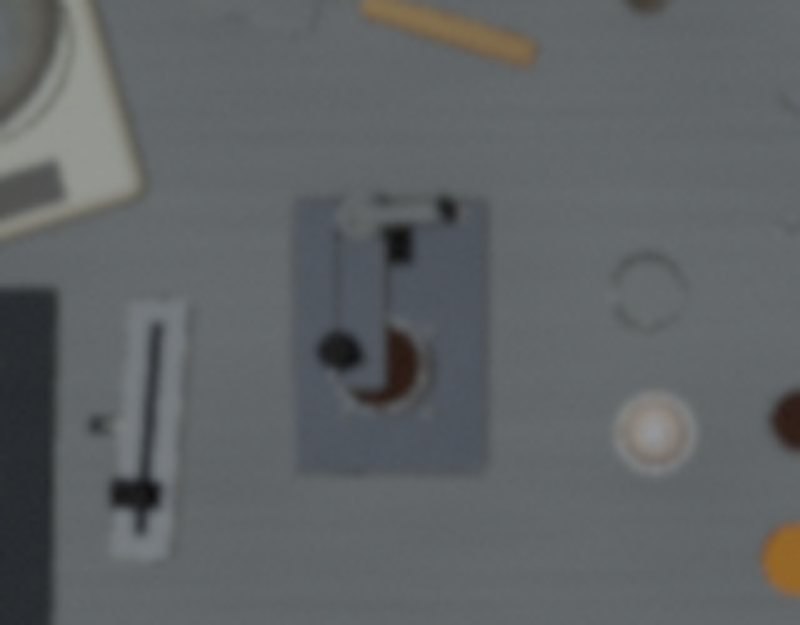

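View pics/t0b.png

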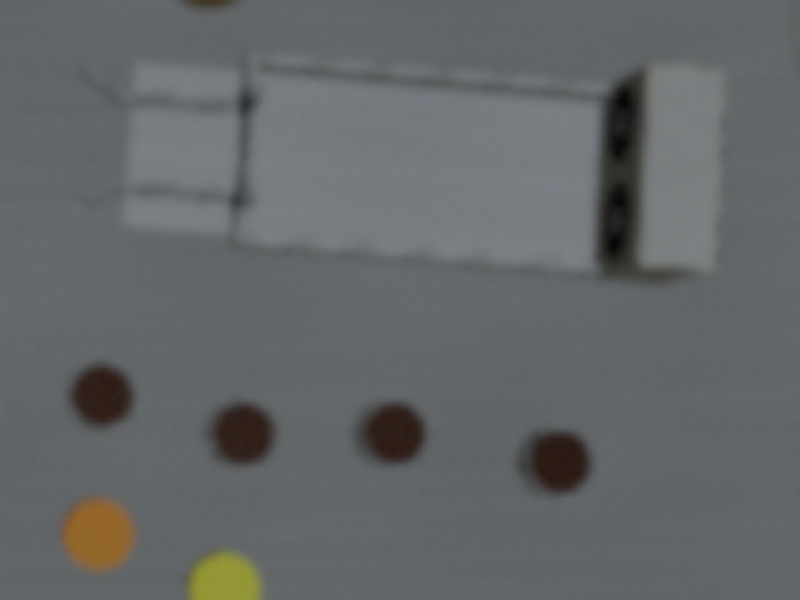

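View pics/s0a.png

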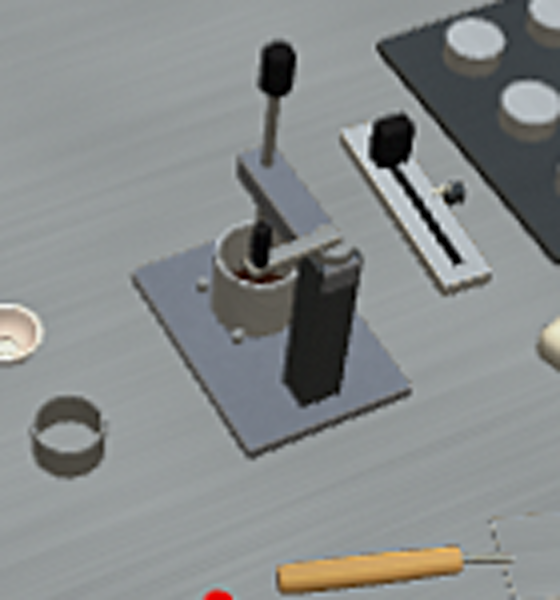

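In the crops I read these points (crop pixels):
- **t0a:** foot plate corners (297,198), (489,198), (487,472), (297,474); knob (340,351); lock pin (447,210); slider grip top (135,494); clip (99,425); track ends about (158,300) and (138,558).
- **t0b:** gate posts (247,102) and (238,200); fan housing top left edge x≈640; four dark moulds.
- **s0a:** knob (277,68); grip top (393,128).

Now I'll turn these into positions.

```bash
python3 - <<'E'
from h import *
np.set_printoptions(precision=4,suppress=True)
A=lambda x,y,z:p2w('top',185+(x-2)/5,155+(y-2)/5,z)
B=lambda x,y,z:p2w('top',325+(x-2)/5,160+(y-2)/5,z)
S=lambda x,y,z:p2w('scene',300+x/4,120+y/4,z)
fc=[A(*q,.012) for q in((297,198),(489,198),(487,472),(297,474))]
print('foot',np.array(fc)); 
print('knob top', A(340,351,.262),'scene',S(277,68,.252))
print('pin',A(447,210,.204),'scene',S(262,228,.204))
print('fan grip',A(135,494,.05),'scene',S(393,128,.052))
print('clip',A(99,425,.01),S(455,190,.01)); 
print('track', A(158,300,.014),A(138,558,.014),'scene',S(410,205,.014))
print('posts',B(247,102,.05),B(238,200,.05))
print('fence inner near', [B(*q,.026) for q in((260,65),(600,85),(245,240),(600,265))])
print('guide',[B(*q,.012) for q in((125,102),(135,190),(85,72),(90,203))])
t=np.load('pics/t0.npy')
h=cv2.cvtColor(t,cv2.COLOR_RGB2HSV)
for nm,z in(('top',.026),('scene',.026)):
    im=np.load('pics/%s0.npy'%nm[0]); i=im.astype(int)
    m=((i[...,0]-i[...,2]>12)&(i[...,0]<110)&(i[...,0]-i[...,1]>12)).astype(np.uint8)
    n,l,sa,c=cv2.connectedComponentsWithStats(m)
    for k in range(1,n):
        if 50<sa[k,4]<400: print(nm,c[k],sa[k],p2w(nm,*c[k],z)[:2])
E
```

```text
foot [[0.6383 0.2896 0.012 ]
 [0.6373 0.1622 0.012 ]
 [0.4569 0.1636 0.012 ]
 [0.4563 0.2881 0.012 ]]
knob top [0.5211 0.2247 0.262 ] scene [0.5337 0.2193 0.252 ]
pin [0.6054 0.1718 0.204 ] scene [0.6103 0.1706 0.204 ]
fan grip [0.4436 0.386  0.05  ] scene [0.4473 0.3841 0.052 ]
clip [0.489  0.4199 0.01  ] [0.4898 0.4189 0.01  ]
track [0.571  0.3809 0.014 ] [0.402 0.392 0.014] scene [0.4915 0.3775 0.014 ]
posts [ 0.6765 -0.137   0.05  ] [ 0.6126 -0.1297  0.05  ]
fence inner near [array([ 0.705 , -0.1493,  0.026 ]), array([ 0.6906, -0.3763,  0.026 ]), array([ 0.589 , -0.1368,  0.026 ]), array([ 0.5706, -0.3715,  0.026 ])]
guide [array([ 0.6831, -0.0607,  0.012 ]), array([ 0.6242, -0.0663,  0.012 ]), array([ 0.7035, -0.0344,  0.012 ]), array([ 0.6158, -0.0365,  0.012 ])]
top [313.5441 149.1765] [309 143  10  11  68] [0.7851 0.0582]
top [366.7971 154.8261] [360 148  16  12  69] [ 0.7649 -0.1181]
top [552.0859 199.8466] [549 185  11  29 163] [ 0.6103 -0.7466]
top [344.8243 238.7568] [340 234  10  10  74] [ 0.4883 -0.0412]
top [373.0417 246.4028] [369 242   9  10  72] [ 0.4626 -0.1324]
top [403.4533 246.28  ] [399 242  10  10  75] [ 0.4619 -0.2318]
top [436.527  251.9054] [432 248  10  10  74] [ 0.4422 -0.3402]
top [ 67.7654 369.8025] [ 61 347  10  39  81] [0.0581 0.8757]
top [  5.369  387.0357] [  3 372   6  28  84] [-0.013  1.109]
scene [469.1765  99.8235] [464  92  14  14 102] [0.3129 0.7524]
scene [270.0853 215.5194] [263 210  15  12 129] [ 0.4878 -0.0437]
scene [235.1308 220.0308] [228 215  15  11 130] [ 0.4619 -0.1355]
scene [200.02   232.4133] [193 226  15  13 150] [ 0.4613 -0.2345]
scene [158.527  240.5743] [151 235  16  12 148] [ 0.4403 -0.3428]
scene [353.9191 281.2794] [346 273  15  17 136] [0.7671 0.0674]
```

Both cameras agree on the moulds within 3 mm, and the sizes fit: foot 181 x 126 mm, posts 64 mm apart.

| Item | Position |
|---|---|
| Rod | (0.522, 0.226) |
| Lock pin | (0.607, 0.171) |
| Bay origin | (0.6465, -0.1335) |
| Bay x direction | (-0.074, -0.997) |

I'll raise the tool, turn it so that its x axis is bay x, and go over the knob.

```bash
python3 -m crank '[[20,-35,-5,0.1],[50,-70,-15,0.22],[85,-70,-25,0.34],[120,-70,-40,0.46],[155,-70,-50,0.58],[190,-70,-60,0.7],[225,-70,-70,0.82],[260,-70,-80,0.94],[295,-70,-95,1.06],[325,-70,-105,1.18]]' 0; python3 -c "
from h import *
st();go(.522,.226,.29)"
```

```text
t: 0.93
ee_pos: [0.4214, 0.29, 0.3008]
eef_rot: [-0.526, 0.527, -0.472, 0.472]
force: [1.4, 0.7, 0.4]
finger_gap: -0.002
t 0.9333 p [0.4214 0.29   0.3008] F [1.4 0.7 0.4] gap -0.002001765196183727
[[0.109, -0.001, 0.994], [-0.994, -0.001, 0.109], [0.001, -1.0, -0.001]]
shift mm [74.5 10.8 93.1]
```

```bash
python3 -m crank '[[15,2,18,0.06],[30,4,36,0.12],[45,6,54,0.183],[60,8,72,0.183],[74.5,10,93,0.183],[74.5,12,93,0.183],[74.5,14,93,0.183],[74.5,16,93,0.183],[74.5,16,93,0.183],[74.5,16,93,0.183]]'; python3 -c "
from h import *
st();go(.522,.226,.269)
save('scene','s1',(320,90,460,220),4)"
```

```text
t: 1.77
ee_pos: [0.5201, 0.2294, 0.2854]
eef_rot: [0.483, -0.483, 0.516, -0.516]
force: [0.3, 1.0, 0.2]
finger_gap: 0.0
t 1.7667 p [0.5201 0.2294 0.2854] F [0.3 1.  0.2] gap 0.00029003070945045144
[[-0.066, -0.0, 0.998], [-0.998, -0.0, -0.066], [0.0, -1.0, -0.0]]
shift mm [ 3.2 16.4  2.2]
```

View pics/s1.png

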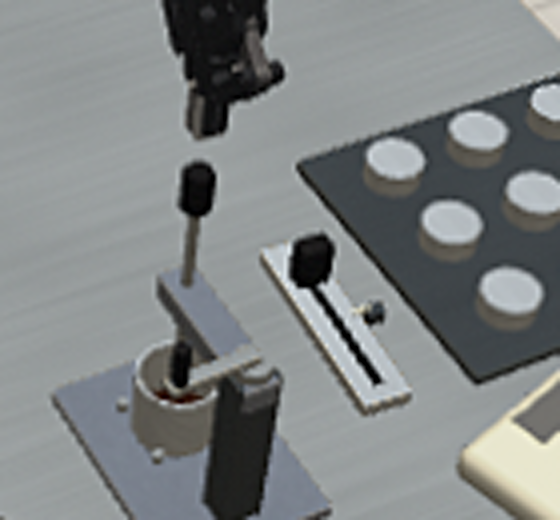

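The closed fingertips (crop pixel 207,130) hang right above the knob (198,188). I'll press it down, quickly for the first 45 mm and then in small steps with force checks.

```bash
python3 -m crank '[[3,8,2,0],[3,14,2,0],[3,19,2,0],[3,25,2,0],[3,31,2,0],[3,37,2,0],[3,43,2,0],[3,49,2,0],[3,55,2,0],[3,60,2,0]]'; python3 -m crank '[[0,0,0,0],[0,1,0,0],[0,1,0,0],[0,2,0,0],[0,2,0,0],[0,3,0,0],[0,3,0,0],[0,3,0,0],[0,3,0,0],[0,3,0,0]]'
```

```text
t: 2.65
ee_pos: [0.5226, 0.2256, 0.2246]
eef_rot: [0.483, -0.483, 0.517, -0.516]
force: [-0.2, 0.3, 1.9]
finger_gap: 0.001
t: 3.48
ee_pos: [0.523, 0.2257, 0.2226]
eef_rot: [-0.483, 0.483, -0.516, 0.517]
force: [0.3, -0.4, 2.0]
finger_gap: 0.003
```

```bash
for i in 1 2; do python3 -m crank '[[0,0.5,0,0],[0,0.5,0,0],[0,1,0,0],[0,1,0,0],[0,1.5,0,0],[0,1.5,0,0],[0,1.5,0,0],[0,1.5,0,0],[0,1.5,0,0],[0,1.5,0,0]]' | egrep 'pos|force'; done
```

```text
ee_pos: [0.5229, 0.2257, 0.2208]
force: [1.8, 0.2, 2.8]
ee_pos: [0.5228, 0.2256, 0.2193]
force: [1.3, -0.0, 2.3]
```

```bash
for i in 1 2; do python3 -m crank '[[0,0.5,0,0],[0,0.5,0,0],[0,1,0,0],[0,1,0,0],[0,1,0,0],[0,1,0,0],[0,1,0,0],[0,1,0,0],[0,1,0,0],[0,1,0,0]]' | egrep 'pos|force'; done
```

```text
ee_pos: [0.5227, 0.2256, 0.2182]
force: [1.5, 1.2, 2.7]
ee_pos: [0.5227, 0.2256, 0.2172]
force: [1.1, 0.8, 1.8]
```

```bash
for i in 1 2 3 4; do python3 -m crank '[[0,0.5,0,0],[0,0.5,0,0],[0,1,0,0],[0,1,0,0],[0,1,0,0],[0,1,0,0],[0,1,0,0],[0,1,0,0],[0,1,0,0],[0,1,0,0]]' | egrep 'pos|force'; done
```

```text
ee_pos: [0.5227, 0.2256, 0.2163]
force: [1.6, 0.6, 1.3]
ee_pos: [0.5227, 0.2256, 0.2153]
force: [-0.9, -0.5, 1.7]
ee_pos: [0.5228, 0.2256, 0.2143]
force: [-0.2, 0.2, 2.2]
ee_pos: [0.5227, 0.2256, 0.2133]
force: [0.3, 0.2, 3.0]
```

The shallow tin is ruled out because there was no contact through z=0.213. I'll carry on towards z≈0.204.

```bash
python3 -m crank '[[0,1,0,0],[0,1.5,0,0],[0,2,0,0],[0,2.5,0,0],[0,3,0,0],[0,3.5,0,0],[0,4,0,0],[0,4.5,0,0],[0,5,0,0],[0,5,0,0]]'| egrep 'pos|force'; for i in 1 2; do python3 -m crank '[[0,0.5,0,0],[0,0.5,0,0],[0,1,0,0],[0,1,0,0],[0,1,0,0],[0,1,0,0],[0,1,0,0],[0,1,0,0],[0,1,0,0],[0,1,0,0]]' | egrep 'pos|force'; done
```

```text
ee_pos: [0.5227, 0.2256, 0.2081]
force: [-0.3, 0.1, 1.6]
ee_pos: [0.5227, 0.2256, 0.2072]
force: [-0.7, -0.6, 1.7]
ee_pos: [0.5228, 0.2256, 0.2063]
force: [-1.5, 0.1, 3.1]
```

```bash
for i in 1 2; do python3 -m crank '[[0,0.5,0,0],[0,0.5,0,0],[0,1,0,0],[0,1,0,0],[0,1,0,0],[0,1,0,0],[0,1,0,0],[0,1,0,0],[0,1,0,0],[0,1,0,0]]' | egrep 'pos|force'; done
```

```text
ee_pos: [0.5228, 0.2256, 0.2052]
force: [-0.8, 0.5, 1.4]
ee_pos: [0.5228, 0.2256, 0.2043]
force: [-1.1, 0.1, 1.9]
```

```bash
for i in 1 2; do python3 -m crank '[[0,0.2,0,0],[0,0.5,0,0],[0,0.5,0,0],[0,0.7,0,0],[0,0.7,0,0],[0,0.7,0,0],[0,0.7,0,0],[0,0.7,0,0],[0,0.7,0,0],[0,0.7,0,0]]' | egrep 'pos|force'; done
```

```text
ee_pos: [0.5228, 0.2256, 0.2041]
force: [-2.1, -1.2, 4.9]
ee_pos: [0.5228, 0.2256, 0.204]
force: [-2.6, -0.7, 7.0]
```

Contact: z has stopped at 0.204, which is exactly the tin_a depth, and the force has risen to 7 N. I'll lift off and go over the lock pin with the fingers opened to 30 mm.

```bash
python3 -m crank '[[0,-10,0,0],[0,-35,0,0],[0,-45,0,0],[12,-45,22,0],[25,-45,44,0],[37,-45,66,0],[49,-45,87.5,0],[49,-45,87.5,0],[49,-45,87.5,0],[49,-45,87.5,0]]' 30; python3 -c "
from h import *
st();go(.607,.171,.18)
save('scene','s2',(320,90,460,220),4);save('top','t2',(235,170,315,230),5)
a=cv2.imread('pics/s2.png');b=cv2.imread('pics/t2.png');c=np.zeros((520,960,3),np.uint8);c[:,:560]=a;c[:300,560:]=b;cv2.imwrite('pics/c2.png',cv2.resize(c,None,fx=.83,fy=.83))"
```

```text
t: 16.82
ee_pos: [0.6065, 0.171, 0.2475]
eef_rot: [0.483, -0.483, 0.517, -0.516]
force: [-0.4, 0.9, -0.7]
finger_gap: 0.355
t 16.8167 p [0.6065 0.171  0.2475] F [-0.4  0.9 -0.7] gap 0.35514958285082676
[[-0.067, -0.001, 0.998], [-0.998, 0.0, -0.067], [0.0, -1.0, -0.001]]
shift mm [-0.1 67.5  0.6]
```

View pics/c2.png

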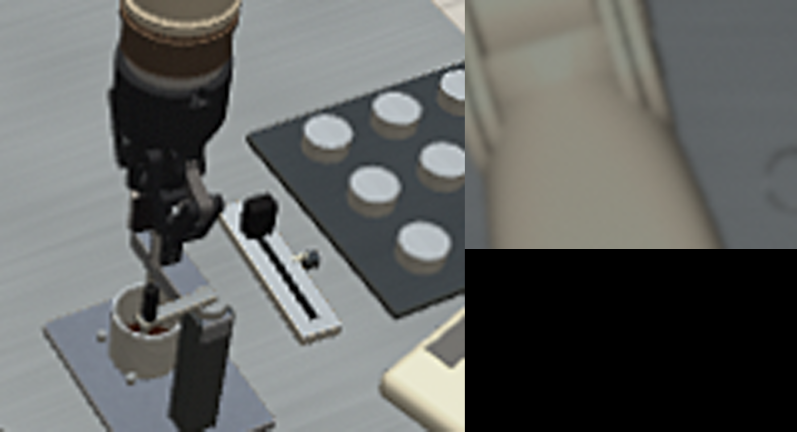

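The gripper hangs above the pin (pin top at 150,290, fingertips around 150-175,250), so I'll go down.

```bash
python3 -m crank '[[0,10,0.5,0],[0,20,0.5,0],[0,30,0.5,0],[0,38,0.5,0],[0,45,0.5,0],[0,52,0.5,0],[0,59,0.5,0],[0,68,0.5,0],[0,68,0.5,0],[0,68,0.5,0]]'; python3 - <<'E'
# arc in current tool axes; turn anticlockwise from above = negative roll
from h import *
s=st();M=R(s['eef_rot'])
for a in np.arange(.12,1.31,.12):
    d=.055*np.array([np.sin(a),1-np.cos(a),0]); print(round(a,2),np.round(M.T@d*1000,1))
E
```

```text
t: 17.75
ee_pos: [0.6069, 0.1707, 0.1791]
eef_rot: [0.482, -0.483, 0.517, -0.516]
force: [-0.3, 0.4, 0.6]
finger_gap: 0.347
t 17.75 p [0.6069 0.1707 0.1791] F [-0.3  0.4  0.6] gap 0.3466034087256684
[[-0.067, -0.001, 0.998], [-0.998, -0.0, -0.067], [0.001, -1.0, -0.001]]
0.12 [-0.8 -0.   6.5]
0.24 [-2.4 -0.  12.9]
0.36 [-4.8 -0.  19.1]
0.48 [-7.9 -0.  24.9]
0.6 [-11.7  -0.   30.3]
0.72 [-16.1  -0.1  35.3]
0.84 [-21.   -0.1  39.6]
0.96 [-26.4  -0.1  43.4]
1.08 [-32.3  -0.1  46.4]
1.2 [-38.4  -0.1  48.8]
```

```bash
python3 -m crank '[[-0.8,0,6.5,-0.12],[-2.4,0,12.9,-0.24],[-4.8,0,19.1,-0.36],[-7.9,0,24.9,-0.48],[-11.7,0,30.3,-0.6],[-16.1,0,35.3,-0.72],[-21,0,39.6,-0.84],[-26.4,0,43.4,-0.96],[-32.3,0,46.4,-1.08],[-38.4,0,48.8,-1.2]]' 18; python3 -m crank '[[0,0,0,0],[0,0,0,0],[0,0,1,0],[0,0,2,0],[0,0,3,0],[0,0,4,0],[0,0,5,0],[0,0,5,0],[0,0,5,0],[0,0,5,0]]'
```

```text
t: 18.58
ee_pos: [0.6588, 0.2057, 0.1804]
eef_rot: [-0.691, 0.691, -0.152, 0.152]
force: [-0.6, -0.7, -1.0]
finger_gap: 0.207
t: 19.42
ee_pos: [0.6606, 0.2097, 0.1801]
eef_rot: [-0.69, 0.691, -0.154, 0.154]
force: [-0.6, -4.0, 2.6]
finger_gap: 0.21
```

```bash
python3 -m crank '[[0,0,0.5,0],[0,0,1,0],[0,0,1.5,0],[0,0,2,0],[0,0,2,0],[0,0,2,0],[0,0,2,0],[0,0,2,0],[0,0,2,0],[0,0,2,0]]'
```

```text
t: 20.25
ee_pos: [0.6607, 0.2098, 0.18]
eef_rot: [-0.689, 0.692, -0.154, 0.154]
force: [-3.5, -7.5, 4.6]
finger_gap: 0.207
```

The stop is reached: the force rose to 8 N with no further motion. I'll lift off and turn back towards the bay alignment.

```bash
python3 -m crank '[[0,0,-4,0],[0,-10,-6,0],[0,-30,-6,0],[0,-60,-6,0.12],[0,-60,-6,0.24],[0,-60,-6,0.36],[0,-60,-6,0.48],[0,-60,-6,0.6],[0,-60,-6,0.72],[0,-60,-6,0.84]]' 30; python3 - <<'E'
from h import *
s=st();go(.488,-.0425,.20)
M=R(s['eef_rot']);print('turn',np.arctan2(M[1,2],M[0,2])+.074)
E
```

```text
t: 21.08
ee_pos: [0.6592, 0.2079, 0.2406]
eef_rot: [0.567, -0.566, 0.423, -0.423]
force: [0.3, 0.0, -0.6]
finger_gap: 0.349
t 21.0833 p [0.6592 0.2079 0.2406] F [ 0.3  0.  -0.6] gap 0.34858552677660165
[[0.284, 0.001, 0.959], [-0.959, 0.002, 0.284], [-0.002, -1.0, 0.002]]
shift mm [ 191.6   40.  -235.3]
turn 0.3618514529023863
```

```bash
python3 -m crank '[[20,0,-24,0.05],[40,5,-48,0.1],[60,10,-72,0.16],[85,15,-100,0.22],[110,20,-132,0.28],[130,25,-160,0.34],[150,30,-185,0.362],[170,35,-210,0.362],[191.5,40,-235,0.362],[191.5,40,-235,0.362]]' 75; python3 - <<'E'
from h import *
s=st();go(.488,-.0425,.006)
M=R(s['eef_rot']);print('turn',np.arctan2(M[1,2],M[0,2])+.074)
save('scene','s3',(110,110,450,330),2.35)
E
```

```text
t: 21.92
ee_pos: [0.486, -0.0474, 0.1999]
eef_rot: [0.481, -0.482, 0.518, -0.518]
force: [-0.3, -0.6, -0.3]
finger_gap: 0.882
t 21.9167 p [ 0.486  -0.0474  0.1999] F [-0.3 -0.6 -0.3] gap 0.881510655070868
[[-0.074, -0.002, 0.997], [-0.997, -0.0, -0.074], [0.001, -1.0, -0.002]]
shift mm [ -5.1 193.9   2. ]
turn 0.000429227903739296
```

View pics/s3.png

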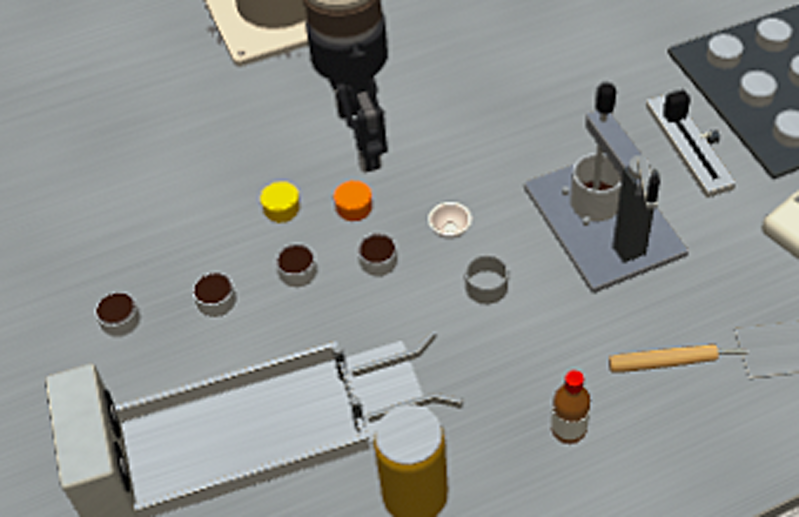

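The lever is turned to the far side and the probe is down in the tin. The gripper is above and short of mould0 (dark, crop pixel 377,252), clear of orange (353,200). Next I'll descend and grip.

```bash
python3 -m crank '[[-5,25,2,0],[-5,55,2,0],[-5,90,2,0],[-5,125,2,0],[-5,150,2,0],[-5,168,2,0],[-5,182,2,0],[-5,192,2,0],[-5,195,2,0],[-5,195,2,0]]'; python3 -m crank '[[0,0,0,0],[0,0,0,0],[0,0,0,0],[0,0,0,0],[0,0,0,0],[0,0,0,0],[0,-5,0,0],[0,-15,0,0],[0,-25,0,0],[0,-30,0,0]]' 40; python3 -c "
from h import *
st();go(.6566,.0031,.008)"
```

```text
t: 22.8
ee_pos: [0.4922, -0.0388, 0.0046]
eef_rot: [0.483, -0.483, 0.517, -0.516]
force: [-0.3, 0.1, -0.0]
finger_gap: 0.879
t: 23.63
ee_pos: [0.4926, -0.0397, 0.0367]
eef_rot: [-0.483, 0.482, -0.516, 0.518]
force: [0.9, -0.1, -0.7]
finger_gap: 0.513
t 23.6333 p [ 0.4926 -0.0397  0.0367] F [ 0.9 -0.1 -0.7] gap 0.5132562189720268
[[-0.069, 0.002, 0.998], [-0.998, -0.0, -0.069], [0.0, -1.0, 0.002]]
shift mm [-54.   29.1 160.6]
```

The mould is held (gap 44 mm). I'll carry it to the place in front of the lane mouth at bay x ≈ -137, at low height.

```bash
python3 -m crank '[[-6,-10,16,0],[-12,-10,36,0],[-18,-10,56,0],[-24,-10,76,0],[-30,-10,96,0],[-40,-10,116,0],[-48,-10,140,0],[-54,-10,160,0],[-54,-10,160,0],[-54,-10,160,0]]' 40;  python3 -c "
from h import *
st();go(.6566,.0031,.0055)"
```

```text
t: 24.47
ee_pos: [0.6557, 0.0036, 0.0449]
eef_rot: [-0.483, 0.483, -0.517, 0.517]
force: [0.5, 0.5, -1.3]
finger_gap: 0.514
t 24.4667 p [0.6557 0.0036 0.0449] F [ 0.5  0.5 -1.3] gap 0.5144475156385057
[[-0.068, 0.0, 0.998], [-0.998, -0.0, -0.068], [0.0, -1.0, 0.0]]
shift mm [ 0.4 39.4  0.9]
```

```bash
python3 -m crank '[[0,8,0,0],[0,16,0,0],[0,24,0,0],[0,30,0,0],[0,34,0,0],[0,37,0,0],[0,39,0,0],[0,39,0,0],[0,39,0,0],[0,39,0,0]]'; python3 -m crank '[[0,0,0,0],[0,0,0,0],[0,0,0,0],[0,-20,0,0],[0,-40,0,0],[-20,-45,0,0],[-40,-45,0,0],[-52,-45,0,0],[-52,-45,0,0],[-52,-45,0,0]]' 70;  python3 -m crank '[[0,0,0,0],[0,0,0,0],[0,0,0,0],[0,0,0,0],[0,10,0,0],[0,20,0,0],[0,30,0,0],[0,38,0,0],[0,42,0,0],[0,42,0,0]]' 14;python3 - <<'E'
from h import *
s=st()
save('scene','s4',(240,190,400,310),5)
p=s['ee_pos'][:2]-np.array([.6465,-.1335]);print('bay',p@[-.074,-.997],p@[.997,-.074])
E
```

```text
t: 25.3
ee_pos: [0.6551, 0.0032, 0.0065]
eef_rot: [-0.483, 0.482, -0.517, 0.517]
force: [-1.5, -0.1, 3.2]
finger_gap: 0.516
t: 26.13
ee_pos: [0.6582, 0.0556, 0.0502]
eef_rot: [0.482, -0.483, 0.517, -0.517]
force: [0.2, -0.7, 0.2]
finger_gap: 0.821
t: 26.97
ee_pos: [0.6571, 0.0551, 0.0066]
eef_rot: [0.481, -0.484, 0.518, -0.516]
force: [-0.1, 0.4, -0.6]
finger_gap: 0.163
t 26.9667 p [0.6571 0.0551 0.0066] F [-0.1  0.4 -0.6] gap 0.16304875298766913
[[-0.069, -0.004, 0.998], [-0.998, -0.0, -0.069], [0.001, -1.0, -0.004]]
bay -0.18878007997747942 -0.0034118688025667815
```

View pics/s4.png

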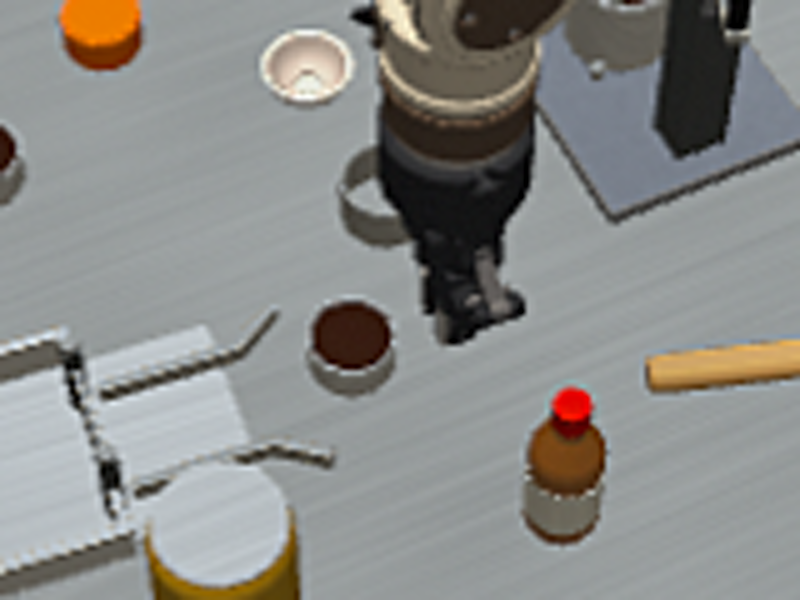

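The mould stands upright before the mouth (crop pixel 351,337) and the narrowed fingers are behind it (465,325). I'll check the lane axis from this nearer crop.

```bash
python3 - <<'E'
from h import *
o=np.array([.6465,-.1335])
def f(n,x,y,z):
    w=p2w('scene',240+x/5,190+y/5,z)[:2];p=w-o;print(n,np.round(w,4),'bay',np.round([p@[-.074,-.997],p@[.997,-.074]],4))
f('mould',351,337,.026)
f('gL far',103,394,.012);f('gL near',238,354,.012);f('gR far',138,490,.012);f('gR near',272,448,.012);f('tipL',276,315,.012);f('tipR',330,460,.012)
f('postL',70,348,.05);f('postR',105,455,.05)
E
```

```text
mould [ 0.6575 -0.0011] bay [-0.1328  0.0011]
gL far [ 0.6269 -0.1263] bay [-0.0057 -0.0201]
gL near [ 0.6339 -0.0545] bay [-0.0778 -0.0184]
gR far [ 0.6862 -0.1307] bay [-0.0058  0.0393]
gR near [ 0.6924 -0.0609] bay [-0.0758  0.0403]
tipL [ 0.6202 -0.0271] bay [-0.1041 -0.0341]
tipR [ 0.711  -0.0374] bay [-0.1006  0.0572]
postL [ 0.6182 -0.137 ] bay [ 0.0056 -0.0279]
postR [ 0.6828 -0.1433] bay [0.0071 0.0369]
```

```bash
python3 - <<'E'
from h import *
o=np.array([.6465,-.1335])
def pr(n,w):p=w[:2]-o;print(n,np.round(w,4),'bay',np.round([p@[-.074,-.997],p@[.997,-.074]],4))
B=lambda n,x,y,z:pr(n,p2w('top',325+(x-2)/5,160+(y-2)/5,z))
B('plate near',129.5,145,0);B('plate gate',240,151,0);B('bay far',600,178,0);B('bay near',250,152,.026)
B('housing top L',643,65,.11);B('housing top L2',637,268,.11);B('housing R',722,68,.11);B('hr2',714,270,.11)
# profile across the lane in top and scene pictures
g=cv2.cvtColor(np.load('pics/t0.npy'),cv2.COLOR_RGB2GRAY)
g4=cv2.cvtColor(np.load('pics/s3.npy'),cv2.COLOR_RGB2GRAY)
for bx in(-.07,-.05,-.03,.1):
  for cam,im in(('top',g),('scene',g4)):
    r=[]
    for y in np.arange(-.07,.0701,.005):
        w=np.array([*(o+bx*np.array([-.074,-.997])+y*np.array([.997,-.074])),.006])
        u,v=w2p(cam,w); r.append(int(cv2.getRectSubPix(im,(1,1),(float(u),float(v)))[0,0]))
    print(bx,cam,r)
E
```

```text
plate near [ 0.656  -0.0641  0.    ] bay [-0.0699  0.0043]
plate gate [ 0.6514 -0.138   0.    ] bay [0.0041 0.0052]
bay far [ 0.6316 -0.3812  0.    ] bay [0.2481 0.0034]
bay near [ 0.6471 -0.1413  0.026 ] bay [0.0078 0.0012]
housing top L [ 0.689  -0.3799  0.11  ] bay [0.2425 0.0607]
housing top L2 [ 0.5613 -0.3707  0.11  ] bay [ 0.2428 -0.0674]
housing R [ 0.687  -0.4307  0.11  ] bay [0.2933 0.0624]
hr2 [ 0.5596 -0.4196  0.11  ] bay [ 0.2917 -0.0655]
-0.07 top [103, 102, 103, 104, 111, 119, 119, 116, 109, 108, 113, 115, 115, 116, 116, 116, 115, 114, 113, 111, 103, 104, 110, 113, 112, 111, 106, 102, 100]
-0.07 scene [159, 156, 158, 157, 156, 161, 164, 167, 168, 80, 104, 161, 159, 154, 153, 156, 155, 155, 157, 157, 157, 77, 106, 157, 164, 178, 199, 189, 185]
-0.05 top [101, 101, 101, 105, 117, 125, 126, 123, 111, 103, 114, 122, 124, 125, 125, 125, 124, 124, 124, 120, 109, 101, 112, 122, 124, 121, 110, 102, 101]
-0.05 scene [158, 154, 157, 155, 159, 200, 198, 196, 171, 71, 117, 201, 194, 192, 199, 198, 192, 193, 194, 196, 157, 172, 190, 190, 192, 185, 191, 189, 187]
-0.03 top [100, 100, 100, 104, 116, 125, 125, 122, 111, 109, 120, 124, 124, 125, 125, 124, 123, 125, 124, 119, 109, 108, 119, 125, 124, 121, 110, 102, 100]
-0.03 scene [157, 154, 154, 154, 152, 200, 197, 187, 160, 78, 142, 200, 193, 192, 197, 199, 193, 193, 195, 193, 153, 194, 192, 190, 192, 188, 189, 192, 189]
0.1 top [104, 101, 104, 118, 123, 123, 123, 123, 122, 122, 122, 121, 122, 122, 121, 120, 120, 120, 120, 120, 121, 121, 121, 120, 120, 109, 96, 104, 104]
0.1 scene [204, 79, 94, 93, 180, 193, 190, 194, 190, 190, 190, 189, 186, 189, 191, 187, 187, 185, 187, 184, 186, 188, 185, 184, 192, 119, 92, 101, 153]
```

Line profiles in both cameras put the lane centre at +3.5 mm in my bay frame, with the origin about 3 mm further in. I'll shift the pusher 7 mm sideways and then push.

```bash
python3 -m crank '[[0,0,4,0],[5,0,7,0],[17,0,7,0],[29,0,7,0],[41,0,7,0],[53,0,7,0],[65,0,7,0],[77,0,7,0],[89,0,7,0],[101,0,7,0]]'; python3 -m crank '[[12,0,0,0],[24,0,0,0],[36,0,0,0],[48,0,0,0],[60,0,0,0],[72,0,0,0],[84,0,0,0],[92,0,0,0],[95,0,0,0],[95,0,0,0]]';python3 - <<'E'
from h import *
s=st()
save('scene','s5',(100,190,340,350),3.33)
p=s['ee_pos'][:2]-np.array([.6465,-.1335]);print('bay',p@[-.074,-.997],p@[.997,-.074])
E
```

```text
t: 27.85
ee_pos: [0.6581, -0.0477, 0.0089]
eef_rot: [0.482, -0.483, 0.517, -0.517]
force: [0.2, 1.7, -0.3]
finger_gap: 0.162
t: 28.68
ee_pos: [0.6494, -0.1402, 0.0088]
eef_rot: [0.482, -0.483, 0.519, -0.515]
force: [-6.6, 4.6, 6.5]
finger_gap: 0.162
t 28.6833 p [ 0.6494 -0.1402  0.0088] F [-6.6  4.6  6.5] gap 0.16245725604948297
[[-0.068, -0.005, 0.998], [-0.998, 0.003, -0.068], [-0.003, -1.0, -0.005]]
bay 0.006454520879871843 0.003385247886905007
```

View pics/s5.png

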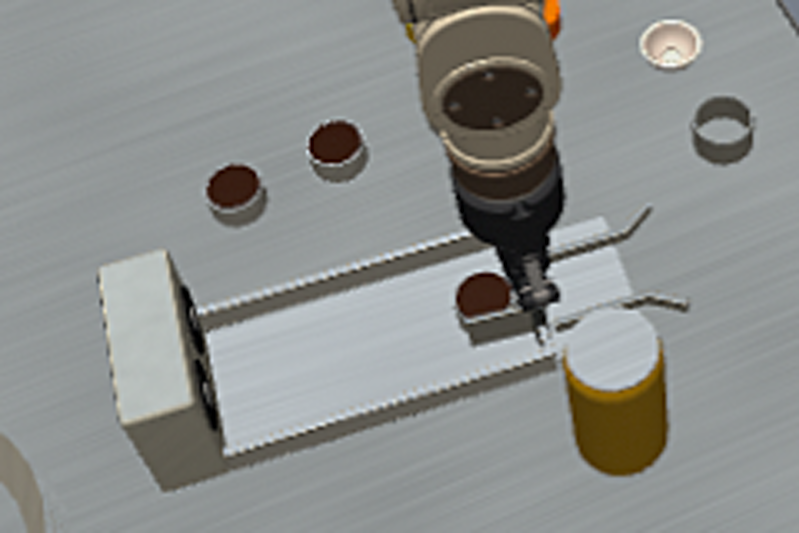

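The mould is through the gate, at crop pixel (485,297). The fingers feel -6.6 N sideways, so the knuckles are rubbing the +y post. I'll narrow the fingers, raise them a little and shift 2 mm away.

```bash
python3 -m crank '[[0,-2,-1,0],[0,-4,-2,0],[0,-6,-2,0],[0,-6,-2,0],[0,-6,-2,0],[0,-6,-2,0],[0,-6,-2,0],[0,-6,-2,0],[0,-6,-2,0],[0,-6,-2,0]]' 3; python3 -c "
from h import *
st()"
```

```text
t: 29.57
ee_pos: [0.6501, -0.1408, 0.0148]
eef_rot: [-0.482, 0.483, -0.517, 0.517]
force: [-0.1, 0.8, -0.1]
finger_gap: 0.038
t 29.5667 p [ 0.6501 -0.1408  0.0148] F [-0.1  0.8 -0.1] gap 0.038001115887982356
[[-0.069, -0.0, 0.998], [-0.998, -0.0, -0.069], [0.0, -1.0, -0.0]]
```

```bash
python3 -m crank '[[6,0,0,0],[14,0,0,0],[22,0,0,0],[30,0,0,0],[38,0,0,0],[45,0,0,0],[49,0,0,0],[50,0,0,0],[50,0,0,0],[50,0,0,0]]'; python3 -m crank '[[0,0,0,0],[-3,0,0,0],[-3,-15,0,0],[-3,-35,0,0],[-3,-60,0,0],[-3,-85,0,0],[-3,-110,0,0],[-3,-120,0,0],[-3,-120,0,0],[-3,-120,0,0]]';python3 - <<'E'
from h import *
st();go(.4622,-.134,.13)
save('scene','s6',(100,190,340,350),3.33)
im=np.load('pics/s6.npy').astype(int)
m=((im[...,0]-im[...,2]>12)&(im[...,0]<110)&(im[...,0]-im[...,1]>12)).astype(np.uint8)
n,l,sa,c=cv2.connectedComponentsWithStats(m)
for k in range(1,n):
    if 50<sa[k,4]<300: print(c[k],sa[k],p2w('scene',*c[k],.026)[:2])
E
```

```text
t: 30.4
ee_pos: [0.6464, -0.191, 0.0149]
eef_rot: [-0.482, 0.483, -0.517, 0.517]
force: [-1.0, -0.6, -0.1]
finger_gap: 0.03
t: 31.23
ee_pos: [0.6471, -0.1873, 0.1349]
eef_rot: [-0.483, 0.482, -0.517, 0.517]
force: [-0.3, -0.5, -1.3]
finger_gap: 0.038
t 31.2333 p [ 0.6471 -0.1873  0.1349] F [-0.3 -0.5 -1.3] gap 0.03766115256313702
[[-0.068, 0.001, 0.998], [-0.998, -0.0, -0.068], [0.0, -1.0, 0.001]]
shift mm [ -40.5    4.7 -188.1]
[443.42391304   5.33695652] [425   0  35  11  92] [-0.25158329  1.04030011]
[469.17647059  99.82352941] [464  92  14  14 102] [0.3128895 0.752429 ]
[200.02       232.41333333] [193 226  15  13 150] [ 0.46134518 -0.23451707]
[169.44078947 245.36842105] [162 239  16  13 152] [ 0.467666   -0.32009653]
[226.63128492 273.2122905 ] [219 267  16  14 179] [ 0.61156372 -0.2102902 ]
[353.828125 281.328125] [346 273  15  17 128] [0.76711015 0.06710724]
```

View pics/s6.png

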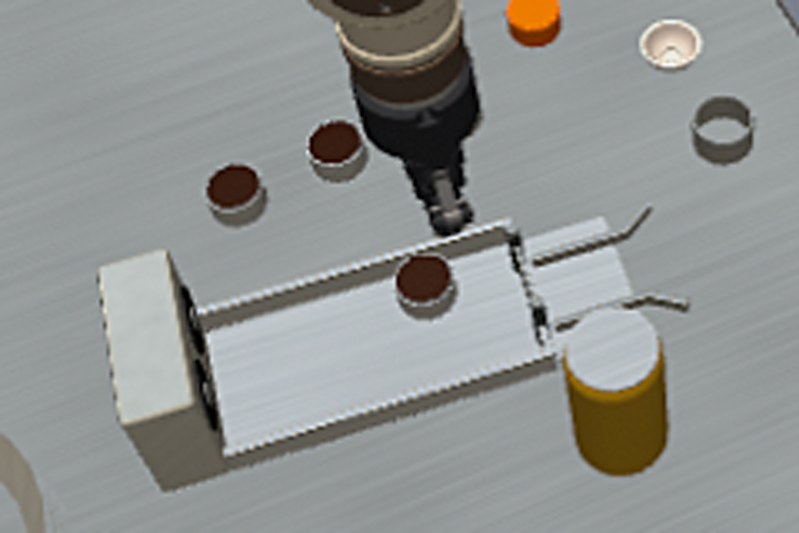

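The gate is shut and mould0 stands in the bay at (424,280), bay x≈79 mm, y≈-29 mm. Another mould has been knocked, to about (0.468,-0.318). Next is mould1 at (0.462,-0.134).

```bash
python3 -m crank '[[-5,0,-25,0],[-10,0,-50,0],[-15,0,-80,0],[-20,0,-110,0],[-28,0,-140,0],[-35,0,-165,0],[-40.5,0,-188,0],[-40.5,20,-188,0],[-40.5,45,-188,0],[-40.5,70,-188,0]]' 75; python3 -m crank '[[0,20,0,0],[0,40,0,0],[0,52,0,0],[0,58,0,0],[0,60,0,0],[0,60,0,0],[0,60,0,0],[0,60,0,0],[0,60,0,0],[0,60,0,0]]'; python3 -c "
from h import *
st();go(.4622,-.134,.005)"
```

```text
t: 32.12
ee_pos: [0.4608, -0.1338, 0.0632]
eef_rot: [0.482, -0.483, 0.517, -0.517]
force: [0.4, 0.1, -0.6]
finger_gap: 0.881
t: 32.95
ee_pos: [0.4627, -0.1344, 0.0057]
eef_rot: [-0.483, 0.482, -0.516, 0.517]
force: [0.1, 0.1, 0.3]
finger_gap: 0.881
t 32.95 p [ 0.4627 -0.1344  0.0057] F [0.1 0.1 0.3] gap 0.881445782986865
[[-0.069, 0.002, 0.998], [-0.998, -0.0, -0.069], [0.0, -1.0, 0.002]]
shift mm [-0.4  0.6 -0.5]
```

```bash
python3 -m crank '[[0,0,0,0],[0,0,0,0],[0,0,0,0],[0,0,0,0],[0,0,0,0],[0,0,0,0],[0,-6,0,0],[0,-20,0,0],[0,-35,0,0],[0,-40,0,0]]' 40; python3 -m crank '[[-16,0,20,0],[-34,0,42,0],[-52,0,65,0],[-70,0,88,0],[-88,0,110,0],[-106,0,132,0],[-124,0,154,0],[-142,0,176,0],[-151,0,187,0],[-151,0,187,0]]' 40; python3 -c "
from h import *
st();go(.661,.004,.0065)"
```

```text
t: 33.78
ee_pos: [0.4629, -0.1345, 0.0465]
eef_rot: [-0.483, 0.482, -0.516, 0.518]
force: [1.2, -0.2, -0.0]
finger_gap: 0.515
t: 34.62
ee_pos: [0.6613, 0.006, 0.044]
eef_rot: [-0.484, 0.483, -0.516, 0.516]
force: [-0.4, -0.3, -0.7]
finger_gap: 0.518
t 34.6167 p [0.6613 0.006  0.044 ] F [-0.4 -0.3 -0.7] gap 0.518004104410882
[[-0.066, 0.002, 0.998], [-0.998, 0.001, -0.066], [-0.001, -1.0, 0.002]]
shift mm [ 2.  37.5 -0.3]
```

```bash
python3 -m crank '[[2,8,0,0],[2,16,0,0],[2,24,0,0],[2,30,0,0],[2,34,0,0],[2,36,0,0],[2,38,0,0],[2,38,0,0],[2,38,0,0],[2,38,0,0]]' 40; python3 -m crank '[[0,0,0,0],[0,0,0,0],[0,0,0,0],[0,-20,0,0],[0,-40,0,0],[-20,-45,0,0],[-40,-45,0,0],[-52,-45,-1,0],[-52,-45,-2,0],[-52,-45,-2,0]]' 70;  python3 -m crank '[[0,0,0,0],[0,0,0,0],[0,0,0,0],[0,0,0,0],[0,8,0,0],[0,16,0,0],[0,24,0,0],[0,30,0,0],[0,34,0,0],[0,36,0,0]]' 3;python3 - <<'E'
from h import *
s=st()
p=s['ee_pos'][:2]-np.array([.6465,-.1335]);print('bay',p@[-.074,-.997],p@[.997,-.074])
im=camera('scene').astype(int)
m=((im[...,0]-im[...,2]>12)&(im[...,0]<110)&(im[...,0]-im[...,1]>12)).astype(np.uint8)
n,l,sa,c=cv2.connectedComponentsWithStats(m)
for k in range(1,n):
    if 50<sa[k,4]<300:
        w=p2w('scene',*c[k],.026)[:2];p=w-np.array([.6465,-.1335]);print(sa[k,4],w,'bay',p@[-.074,-.997],p@[.997,-.074])
E
```

```text
t: 35.45
ee_pos: [0.6593, 0.0015, 0.0074]
eef_rot: [-0.483, 0.482, -0.517, 0.517]
force: [-0.3, 0.4, -0.8]
finger_gap: 0.513
t: 36.28
ee_pos: [0.6598, 0.0539, 0.0514]
eef_rot: [0.482, -0.483, 0.517, -0.516]
force: [-0.1, 0.1, -0.1]
finger_gap: 0.822
t: 37.12
ee_pos: [0.6596, 0.0535, 0.0144]
eef_rot: [0.482, -0.483, 0.517, -0.516]
force: [0.5, -0.5, -0.2]
finger_gap: 0.035
t 37.1167 p [0.6596 0.0535 0.0144] F [ 0.5 -0.5 -0.2] gap 0.03461713686788399
[[-0.069, -0.002, 0.998], [-0.998, -0.0, -0.069], [0.0, -1.0, -0.002]]
bay -0.1873680638807159 -0.0007744485049648493
102 [-0.25109056  1.02776485] bay -1.0913593583454149 -0.9808313915169234
103 [0.31309313 0.75222868] bay -0.8583993818092142 -0.3979505736765758
52 [0.54307671 0.11404906] bay -0.2391530898782919 -0.12143164579490942
151 [ 0.46139657 -0.2343855 ] bay 0.11428050003152977 -0.17708258788262993
153 [ 0.46785051 -0.31997549] bay 0.19913612768185796 -0.16431435107881032
162 [6.59654154e-01 5.65204475e-04] bay -0.13463641626270645 0.003193866474252659
179 [ 0.61152005 -0.210423  ] bay 0.07928075263562889 -0.02918271262656769
124 [0.76723299 0.06686957] bay -0.20870270388032833 0.10554344445096733
```

```bash
python3 -m crank '[[2,0,3,0],[8,0,3.5,0],[20,0,3.5,0],[32,0,3.5,0],[44,0,3.5,0],[56,0,3.5,0],[68,0,3.5,0],[80,0,3.5,0],[92,0,3.5,0],[104,0,3.5,0]]'; python3 -m crank '[[12,0,0,0],[24,0,0,0],[36,0,0,0],[48,0,0,0],[60,0,0,0],[72,0,0,0],[82,0,0,0],[92,0,0,0],[102,0,0,0],[110,0,0,0]]';python3 -c "
from h import *
st()"; python3 -m crank '[[8,0,0,0],[16,0,0,0],[24,0,0,0],[31,0,0,0],[31,0,0,0],[31,0,0,0],[29,0,0,0],[29,0,0,0],[29,0,0,0],[29,0,0,0]]'; python3 -m crank '[[0,-15,0,0],[0,-35,0,0],[0,-60,0,0],[0,-85,0,0],[0,-110,0,0],[0,-120,0,0],[0,-120,0,0],[0,-120,0,0],[0,-120,0,0],[0,-120,0,0]]';cat >> h.py <<'E'
def moulds():
    im=camera('scene');np.save('pics/last.npy',im);im=im.astype(int)
    m=((im[...,0]-im[...,2]>12)&(im[...,0]<110)&(im[...,0]-im[...,1]>12)).astype(np.uint8)
    n,l,sa,c=cv2.connectedComponentsWithStats(m)
    for k in range(1,n):
        if 50<sa[k,4]<400:
            w=p2w('scene',*c[k],.026)[:2];p=w-np.array([.6465,-.1335])
            if .4<w[0]<.72 and w[1]<.1: print(sa[k,4],w,'bay',p@[-.074,-.997],p@[.997,-.074])
E
python3 - <<'E'
from h import *
s=st();moulds();go(.4616,-.2332,.13)
E
```

```text
t: 38.0
ee_pos: [0.6566, -0.0519, 0.016]
eef_rot: [0.482, -0.482, 0.517, -0.517]
force: [0.3, 0.4, 0.6]
finger_gap: 0.036
t: 38.83
ee_pos: [0.6492, -0.1616, 0.0158]
eef_rot: [-0.482, 0.482, -0.517, 0.517]
force: [0.8, 0.7, -0.2]
finger_gap: 0.034
t 38.8333 p [ 0.6492 -0.1616  0.0158] F [ 0.8  0.7 -0.2] gap 0.03378882230630796
[[-0.069, 0.0, 0.998], [-0.998, -0.0, -0.069], [0.0, -1.0, 0.0]]
t: 39.67
ee_pos: [0.6471, -0.1887, 0.0159]
eef_rot: [0.483, -0.483, 0.517, -0.517]
force: [-0.9, 0.4, -0.2]
finger_gap: 0.031
t: 40.5
ee_pos: [0.6459, -0.1887, 0.1334]
eef_rot: [0.482, -0.483, 0.518, -0.516]
force: [0.7, 0.9, -0.5]
finger_gap: 0.033
t 40.5 p [ 0.6459 -0.1887  0.1334] F [ 0.7  0.9 -0.5] gap 0.032576678953743894
[[-0.069, -0.004, 0.998], [-0.998, 0.001, -0.069], [-0.001, -1.0, -0.004]]
65 [ 0.40745705 -0.15524387] bay 0.03936781298468674 -0.23671677991722276
152 [ 0.46142636 -0.2342494 ] bay 0.11414260375556082 -0.17706296285940873
151 [ 0.4677785  -0.32017149] bay 0.1993368667821219 -0.1643716493286091
184 [ 0.60471395 -0.24740203] bay 0.11665249439304101 -0.03323194269319587
187 [ 0.64744402 -0.229025  ] bay 0.09516856478879906 0.008010042730917927
shift mm [  57.1    4.2 -180.9]
```

Two moulds are in the bay, at x = 117 and 95 mm. Next is the third, at (0.4616,-0.2332).

```bash
python3 -m crank '[[8,0,-25,0],[16,0,-50,0],[24,0,-80,0],[34,0,-110,0],[44,0,-140,0],[52,0,-165,0],[57,0,-181,0],[57,20,-181,0],[57,45,-181,0],[57,70,-181,0]]' 75; python3 -m crank '[[0,20,0,0],[0,40,0,0],[0,50,0,0],[0,56,0,0],[0,58,0,0],[0,58,0,0],[0,58,0,0],[0,58,0,0],[0,58,0,0],[0,58,0,0]]'; python3 -c "
from h import *
st();go(.4616,-.2332,.005)"
```

```text
t: 41.38
ee_pos: [0.4624, -0.2339, 0.0652]
eef_rot: [-0.482, 0.482, -0.517, 0.518]
force: [-0.4, -0.0, -0.2]
finger_gap: 0.875
t: 42.22
ee_pos: [0.4633, -0.2338, 0.0087]
eef_rot: [-0.483, 0.482, -0.516, 0.517]
force: [-0.0, -0.0, 0.8]
finger_gap: 0.878
t 42.2167 p [ 0.4633 -0.2338  0.0087] F [-0.  -0.   0.8] gap 0.8783594219140874
[[-0.069, 0.001, 0.998], [-0.998, -0.001, -0.069], [0.001, -1.0, 0.002]]
shift mm [-0.5  3.7 -1.7]
```

```bash
python3 -m crank '[[0,0,0,0],[0,0,0,0],[0,0,0,0],[0,0,0,0],[0,0,0,0],[0,0,0,0],[0,-6,0,0],[0,-20,0,0],[0,-35,0,0],[0,-40,0,0]]' 40; python3 -m crank '[[-28,0,8,0],[-56,0,16,0],[-84,0,24,0],[-112,0,36,0],[-140,0,50,0],[-165,0,75,0],[-190,0,100,0],[-215,0,125,0],[-235,0,155,0],[-250,0,182,0]]' 40; python3 -c "
from h import *
st();go(.661,.003,.0065)"
```

```text
t: 43.05
ee_pos: [0.4636, -0.234, 0.0496]
eef_rot: [-0.483, 0.482, -0.516, 0.518]
force: [0.6, -0.7, 0.2]
finger_gap: 0.513
t: 43.88
ee_pos: [0.6626, 0.0057, 0.0473]
eef_rot: [0.483, -0.483, 0.517, -0.516]
force: [0.0, -0.9, -0.1]
finger_gap: 0.513
t 43.8833 p [0.6626 0.0057 0.0473] F [ 0.  -0.9 -0.1] gap 0.5133026574907452
[[-0.067, -0.0, 0.998], [-0.998, 0.0, -0.067], [-0.0, -1.0, -0.0]]
shift mm [ 2.8 40.8 -1.4]
```

```bash
python3 -m crank '[[3,8,-1,0],[3,16,-1,0],[3,24,-1,0],[3,30,-1,0],[3,34,-1,0],[3,36,-1,0],[3,38.5,-1,0],[3,38.5,-1,0],[3,38.5,-1,0],[3,38.5,-1,0]]' 40; python3 -m crank '[[0,0,0,0],[0,0,0,0],[0,0,0,0],[0,-20,0,0],[0,-40,0,0],[-20,-45,0,0],[-40,-45,0,0],[-52,-45,0,0],[-52,-45,0,0],[-52,-45,0,0]]' 70;  python3 -m crank '[[0,0,0,0],[0,0,0,0],[0,0,0,0],[0,0,0,0],[0,8,0,0],[0,16,0,0],[0,24,0,0],[0,30,0,0],[0,36,0,0],[0,38,0,0]]' 3;python3 - <<'E'
from h import *
s=st()
p=s['ee_pos'][:2]-np.array([.6465,-.1335]);print('bay',p@[-.074,-.997],p@[.997,-.074])
moulds()
E
```

```text
t: 44.72
ee_pos: [0.6606, 0.0003, 0.01]
eef_rot: [-0.483, 0.482, -0.517, 0.517]
force: [0.7, 0.3, -0.4]
finger_gap: 0.512
t: 45.55
ee_pos: [0.6635, 0.0527, 0.0539]
eef_rot: [0.482, -0.483, 0.517, -0.517]
force: [0.9, -0.1, -0.4]
finger_gap: 0.821
t: 46.38
ee_pos: [0.6628, 0.0522, 0.0145]
eef_rot: [0.482, -0.483, 0.518, -0.516]
force: [-0.5, -0.3, 0.2]
finger_gap: 0.036
t 46.3833 p [0.6628 0.0522 0.0145] F [-0.5 -0.3  0.2] gap 0.03634002303395398
[[-0.069, -0.003, 0.998], [-0.998, -0.0, -0.069], [0.0, -1.0, -0.003]]
bay -0.18635632657908618 0.002511839969187919
150 [ 0.46778314 -0.31993082] bay 0.19909657718501175 -0.16438482524491907
160 [ 6.61028964e-01 -3.62028219e-04] bay -0.13381370117599178 0.004633166848753025
183 [ 0.60457116 -0.24739005] bay 0.11665111866378644 -0.03337518528008482
188 [ 0.64738028 -0.22893608] bay 0.09508462946366689 0.007939903995357843
```

```bash
python3 -m crank '[[2,0,0.5,0],[8,0,0.5,0],[20,0,0.5,0],[32,0,0.5,0],[44,0,0.5,0],[56,0,0.5,0],[68,0,0.5,0],[80,0,0.5,0],[92,0,0.5,0],[104,0,0.5,0]]'; python3 -m crank '[[12,0,0,0],[24,0,0,0],[36,0,0,0],[48,0,0,0],[60,0,0,0],[72,0,0,0],[82,0,0,0],[92,0,0,0],[102,0,0,0],[110,0,0,0]]'; python3 -m crank '[[8,0,0,0],[16,0,0,0],[24,0,0,0],[30,0,0,0],[30,0,0,0],[30,0,0,0],[28,0,0,0],[28,0,0,0],[28,0,0,0],[28,0,0,0]]'; python3 -m crank '[[0,-15,0,0],[0,-35,0,0],[0,-60,0,0],[0,-85,0,0],[0,-110,0,0],[0,-120,0,0],[0,-120,0,0],[0,-120,0,0],[0,-120,0,0],[0,-120,0,0]]'
python3 - <<'E'
from h import *
s=st();moulds();go(.468,-.3185,.13)
show(np.load('pics/last.npy'),'s7',(100,190,340,350),3.33)
E
```

```text
t: 47.27
ee_pos: [0.6571, -0.053, 0.0165]
eef_rot: [0.482, -0.482, 0.517, -0.517]
force: [1.3, 0.8, 1.5]
finger_gap: 0.036
t: 48.1
ee_pos: [0.6495, -0.1627, 0.0162]
eef_rot: [-0.482, 0.482, -0.517, 0.517]
force: [-0.2, 1.4, 0.7]
finger_gap: 0.038
t: 48.93
ee_pos: [0.6477, -0.1889, 0.0164]
eef_rot: [0.482, -0.483, 0.517, -0.517]
force: [-0.6, -0.5, -0.7]
finger_gap: 0.035
t: 49.77
ee_pos: [0.6464, -0.1888, 0.1339]
eef_rot: [0.482, -0.483, 0.518, -0.516]
force: [0.2, 0.5, 0.3]
finger_gap: 0.037
t 49.7667 p [ 0.6464 -0.1888  0.1339] F [0.2 0.5 0.3] gap 0.036614595055255994
[[-0.069, -0.004, 0.998], [-0.998, 0.001, -0.069], [-0.001, -1.0, -0.004]]
152 [ 0.46778787 -0.31993252] bay 0.19909792147661154 -0.164379989299757
178 [ 0.60390122 -0.26090243] bay 0.13017253628979678 -0.03304320401987836
183 [ 0.63589521 -0.22806802] bay 0.09506907185765741 -0.0035749376563766555
193 [ 0.65955948 -0.26714145] bay 0.13227412493551294 0.02290976630695328
shift mm [ 141.7    4.5 -169.2]
```

View pics/s7.png

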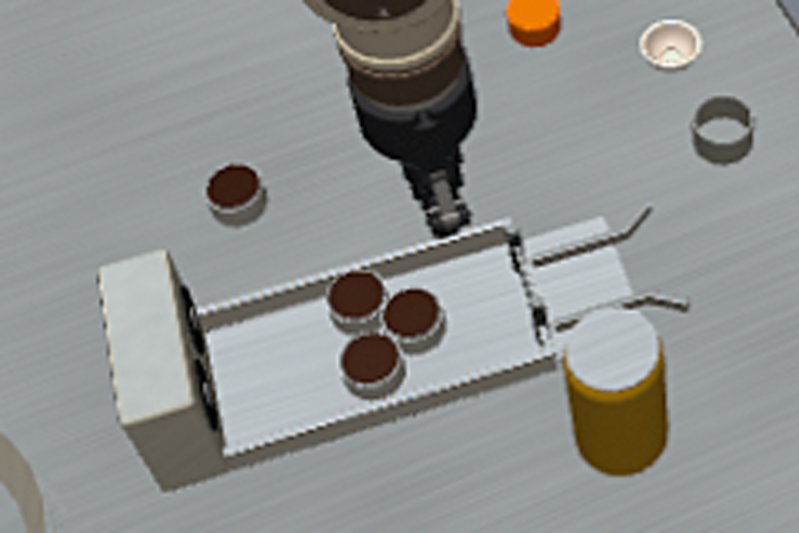

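Three moulds are upright in the bay at (357,297), (412,315), (371,360), and the gate is shut. Now I'll fetch the last one at (235,187).

```bash
python3 -m crank '[[15,0,-18,0],[35,0,-40,0],[55,0,-65,0],[75,0,-90,0],[95,0,-115,0],[115,0,-140,0],[130,0,-160,0],[141.5,0,-169,0],[141.5,20,-169,0],[141.5,40,-169,0]]' 75; python3 -m crank '[[0,25,0,0],[0,50,0,0],[0,70,0,0],[0,80,0,0],[0,86,0,0],[0,89,0,0],[0,89,0,0],[0,89,0,0],[0,89,0,0],[0,89,0,0]]'; python3 -c "
from h import *
st();go(.468,-.3185,.005)"
```

```text
t: 50.65
ee_pos: [0.4689, -0.3202, 0.0965]
eef_rot: [-0.482, 0.482, -0.517, 0.518]
force: [0.8, -1.0, -0.6]
finger_gap: 0.877
t: 51.48
ee_pos: [0.4702, -0.3192, 0.0086]
eef_rot: [-0.483, 0.482, -0.516, 0.518]
force: [-0.2, -0.5, 0.2]
finger_gap: 0.875
t 51.4833 p [ 0.4702 -0.3192  0.0086] F [-0.2 -0.5  0.2] gap 0.8752424808237986
[[-0.069, 0.002, 0.998], [-0.998, -0.001, -0.069], [0.001, -1.0, 0.002]]
shift mm [-0.6  3.6 -2.2]
```

```bash
python3 -m crank '[[0,0,0,0],[0,0,0,0],[0,0,0,0],[0,0,0,0],[0,0,0,0],[0,0,0,0],[0,-6,0,0],[0,-20,0,0],[0,-35,0,0],[0,-40,0,0]]' 40; python3 -m crank '[[-20,0,0,0],[-45,0,0,0],[-75,0,0,0],[-105,0,0,0],[-135,0,2,0],[-165,0,6,0],[-195,0,12,0],[-222,0,18,0],[-242,0,24,0],[-250,0,30,0]]' 40; python3 -c "
from h import *
st();go(.661,.001,.0065)"
```

```text
t: 52.32
ee_pos: [0.4701, -0.3192, 0.0491]
eef_rot: [-0.483, 0.482, -0.516, 0.518]
force: [-0.2, -1.3, -0.4]
finger_gap: 0.516
t: 53.15
ee_pos: [0.5163, -0.0685, 0.047]
eef_rot: [0.483, -0.483, 0.517, -0.516]
force: [0.6, 0.9, -0.8]
finger_gap: 0.514
t 53.15 p [ 0.5163 -0.0685  0.047 ] F [ 0.6  0.9 -0.8] gap 0.5144018576252543
[[-0.066, -0.001, 0.998], [-0.998, 0.001, -0.066], [-0.001, -1.0, -0.001]]
shift mm [-78.8  40.4 139.8]
```

```bash
python3 -m crank '[[-12,0,15,0],[-24,0,35,0],[-38,0,58,0],[-52,0,82,0],[-65,0,108,0],[-75,0,128,0],[-79,0,140,0],[-79,15,140,0],[-79,30,140,0],[-79,38.5,140,0]]' 40; python3 -m crank '[[0,0,0,0],[0,0,0,0],[0,0,0,0],[0,0,0,0],[0,0,0,0],[0,0,0,0],[0,-20,0,0],[0,-40,0,0],[-20,-45,0,0],[-40,-45,0,0]]' 70;  python3 -m crank '[[-15,0,0,0],[-15,0,0,0],[-15,0,0,0],[-15,0,0,0],[-15,8,0,0],[-15,16,0,0],[-15,24,0,0],[-15,30,0,0],[-15,36,0,0],[-15,38,0,0]]' 3;python3 - <<'E'
from h import *
s=st()
p=s['ee_pos'][:2]-np.array([.6465,-.1335]);print('bay',p@[-.074,-.997],p@[.997,-.074])
moulds()
E
```

```text
t: 53.98
ee_pos: [0.661, -0.0027, 0.007]
eef_rot: [0.482, -0.483, 0.518, -0.517]
force: [-5.1, 0.4, 48.9]
finger_gap: 0.514
t: 54.82
ee_pos: [0.6665, 0.037, 0.0571]
eef_rot: [-0.483, 0.48, -0.516, 0.519]
force: [0.3, 0.3, -0.3]
finger_gap: 0.819
t: 55.65
ee_pos: [0.6643, 0.0523, 0.0139]
eef_rot: [0.482, -0.483, 0.518, -0.516]
force: [-0.1, -1.2, 0.2]
finger_gap: 0.034
t 55.65 p [0.6643 0.0523 0.0139] F [-0.1 -1.2  0.2] gap 0.03403874752745473
[[-0.069, -0.003, 0.998], [-0.998, -0.0, -0.069], [0.0, -1.0, -0.003]]
bay -0.18657507120623967 0.004018120449934464
163 [ 0.66109357 -0.00383871] bay -0.13035223074440824 0.004954849350268637
179 [ 0.6038971  -0.26079037] bay 0.1300611142170224 -0.03305560333934432
182 [ 0.63594258 -0.22816997] bay 0.09516720785975984 -0.003520173250789602
193 [ 0.65955948 -0.26714145] bay 0.13227412493551294 0.02290976630695328
```

The set-down pressed 49 N for a moment, through the held mould and not the gripper body. The mould stands fine, so I'll push it.

```bash
python3 -m crank '[[2,0,-1,0],[8,0,-1,0],[20,0,-1,0],[32,0,-1,0],[44,0,-1,0],[56,0,-1,0],[68,0,-1,0],[80,0,-1,0],[92,0,-1,0],[104,0,-1,0]]'; python3 -m crank '[[12,0,0,0],[24,0,0,0],[36,0,0,0],[48,0,0,0],[60,0,0,0],[72,0,0,0],[82,0,0,0],[92,0,0,0],[102,0,0,0],[110,0,0,0]]'; python3 -m crank '[[8,0,0,0],[16,0,0,0],[24,0,0,0],[30,0,0,0],[30,0,0,0],[30,0,0,0],[28,0,0,0],[28,0,0,0],[28,0,0,0],[28,0,0,0]]'; python3 -m crank '[[0,-15,0,0],[0,-35,0,0],[0,-60,0,0],[0,-85,0,0],[0,-110,0,0],[0,-130,0,0],[0,-150,0,0],[0,-165,0,0],[0,-165,0,0],[0,-165,0,0]]'
python3 - <<'E'
from h import *
s=st();moulds();go(.445,.385,.17)
show(np.load('pics/last.npy'),'s8',(100,190,340,350),3.33)
E
```

```text
t: 56.53
ee_pos: [0.6571, -0.0524, 0.016]
eef_rot: [0.482, -0.482, 0.517, -0.517]
force: [-0.0, 0.4, 0.6]
finger_gap: 0.037
t: 57.37
ee_pos: [0.6496, -0.1619, 0.0157]
eef_rot: [0.482, -0.482, 0.517, -0.517]
force: [-0.9, 1.8, 0.1]
finger_gap: 0.037
t: 58.2
ee_pos: [0.6497, -0.1729, 0.0161]
eef_rot: [0.493, -0.478, 0.52, -0.508]
force: [3.2, 36.1, 5.1]
finger_gap: 0.033
t: 59.03
ee_pos: [0.6484, -0.1898, 0.1818]
eef_rot: [-0.483, 0.482, -0.516, 0.518]
force: [0.3, -1.3, -0.4]
finger_gap: 0.038
t 59.0333 p [ 0.6484 -0.1898  0.1818] F [ 0.3 -1.3 -0.4] gap 0.0379379872901094
[[-0.069, 0.003, 0.998], [-0.998, -0.002, -0.069], [0.002, -1.0, 0.003]]
180 [ 0.62155328 -0.20616875] bay 0.07429679645472109 -0.019494389169519375
181 [ 0.6016401  -0.28661126] bay 0.15597155992288703 -0.03339508363284737
186 [ 0.63361069 -0.25412242] bay 0.12121435920807426 -0.003924579895917632
197 [ 0.67023805 -0.28320617] bay 0.14750043495725945 0.03474509398217582
shift mm [-558.9    9.9 -241.9]
```

View pics/s8.png

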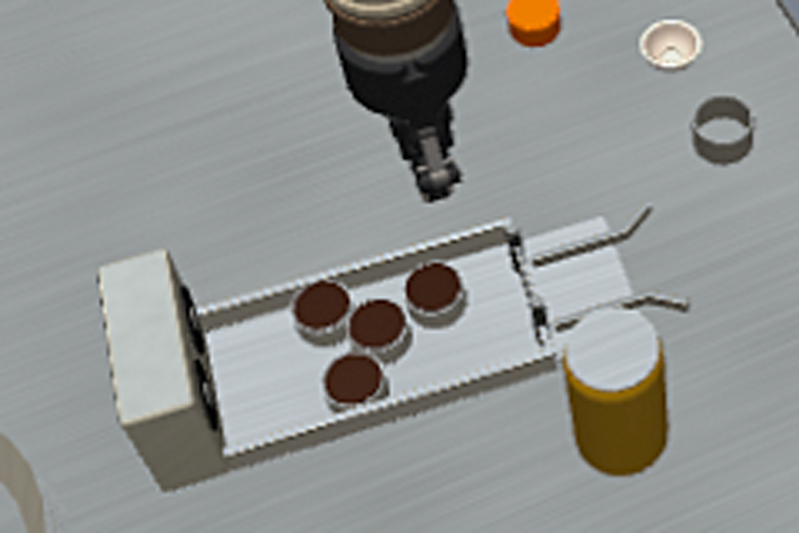

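All four moulds stand upright in the bay: (434,287), (378,323), (322,305), (355,380). The last push jammed briefly at 36 N but came free. I'll compare the gate pixels with the earlier shut pictures and plan the slider.

```bash
python3 - <<'E'
from h import *
a=np.load('pics/s0.npy').astype(int);b=np.load('pics/last.npy').astype(int)
r=np.s_[255:298,246:270]
print('gate diff max/mean',abs(a-b)[r].max(),abs(a-b)[r].mean())
# slider & clip directly: fan_top z .054 ; clip both cams
im=b.astype(np.uint8);show(im,'s9',(375,140,430,200),10)
t=camera('top')
print('foot/probe/lever diff (vs s3)',abs(np.load('pics/s3.npy').astype(int)-b)[130:240,330:420].max())
E
```

```text
gate diff max/mean 8 4.829457364341085
foot/probe/lever diff (vs s3) 7
```

View pics/s9.png

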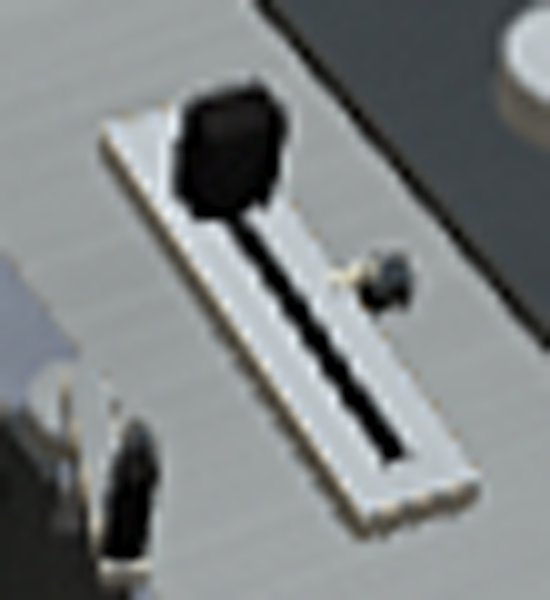

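The gate is unchanged from shut, and the gauge is unchanged since locking. The white line is at crop pixel (350,275), the clip at (388,282), the grip top around (243,105), and the slot runs to (390,455).

```bash
python3 - <<'E'
from h import *
S=lambda x,y,z:np.round(p2w('scene',375+x/10-.5,140+y/10-.5,z)[:2],4)
for z in(.006,.010,.014): print('line',z,S(350,275,z),'clip',S(388,282,z))
print('slot end',S(392,455,.014),'slot by grip',S(235,220,.014))
print('edge R end',S(478,485,.014),'L end',S(368,522,.014),'L near',S(103,140,.014))
print('grip top corners',[S(*q,.054) for q in((200,97),(258,80),(288,108),(232,135))])
# top-view line/clip peak
t=np.load('pics/t0.npy').astype(int)
for v in range(236,246): print(v,t[v,198:216].sum(1).tolist())
E
```

```text
line 0.006 [0.4796 0.4109] clip [0.487  0.4198]
line 0.01 [0.4826 0.4084] clip [0.4899 0.4173]
line 0.014 [0.4856 0.4058] clip [0.4929 0.4147]
slot end [0.5522 0.3785] slot by grip [0.4512 0.3863]
edge R end [0.5727 0.395 ] L end [0.5711 0.3584] L near [0.4046 0.3672]
grip top corners [array([0.434 , 0.3788]), array([0.4351, 0.3984]), array([0.4492, 0.4003]), array([0.4518, 0.3792])]
236 [302, 304, 301, 304, 303, 300, 303, 300, 303, 305, 307, 333, 356, 364, 348, 291, 205, 199]
237 [303, 305, 301, 303, 295, 282, 280, 283, 286, 289, 306, 330, 357, 364, 344, 288, 197, 199]
238 [301, 304, 304, 300, 279, 240, 227, 236, 255, 279, 313, 340, 361, 366, 345, 282, 196, 197]
239 [303, 305, 306, 293, 263, 205, 183, 218, 257, 294, 335, 362, 366, 366, 345, 282, 192, 201]
240 [308, 311, 308, 292, 259, 204, 181, 219, 259, 303, 349, 370, 372, 366, 344, 281, 194, 210]
241 [309, 310, 310, 299, 274, 239, 226, 236, 255, 293, 336, 364, 369, 365, 336, 276, 194, 223]
242 [306, 307, 311, 307, 295, 284, 278, 279, 288, 302, 335, 358, 367, 361, 329, 261, 190, 237]
243 [304, 308, 309, 307, 306, 304, 304, 303, 306, 313, 337, 359, 363, 359, 326, 249, 187, 245]
244 [306, 304, 306, 308, 307, 309, 308, 307, 305, 312, 331, 355, 364, 356, 320, 247, 192, 256]
245 [305, 307, 306, 309, 308, 307, 307, 308, 303, 307, 328, 355, 366, 354, 318, 242, 198, 268]
```

```bash
python3 -m crank '[[-15,-30,-10,0],[-45,-60,-25,0],[-75,-80,-38,0],[-105,-80,-50,0],[-140,-80,-64,0],[-175,-80,-78,0],[-210,-80,-92,0],[-245,-80,-106,0],[-280,-80,-120,0],[-310,-80,-133,0]]' 45; python3 -m crank '[[-35,0,-15,0],[-70,0,-30,0],[-105,0,-45,0],[-140,0,-60,0],[-170,0,-75,0],[-200,0,-88,0],[-230,0,-100,0],[-248,0,-108,0],[-248,0,-108,0],[-248,0,-108,0]]'; python3 -c "
from h import *
st();go(.4445,.3858,.024)
save('scene','s10',(375,120,435,190),8)"
```

```text
t: 59.97
ee_pos: [0.5348, 0.1315, 0.259]
eef_rot: [0.482, -0.484, 0.517, -0.516]
force: [0.3, 0.5, 0.4]
finger_gap: 0.527
t: 60.8
ee_pos: [0.4448, 0.385, 0.2588]
eef_rot: [-0.482, 0.484, -0.516, 0.517]
force: [0.2, -0.7, -0.4]
finger_gap: 0.527
t 60.8 p [0.4448 0.385  0.2588] F [ 0.2 -0.7 -0.4] gap 0.5268490221926451
[[-0.067, -0.002, 0.998], [-0.998, -0.003, -0.067], [0.003, -1.0, -0.002]]
shift mm [-1.500e+00  2.348e+02  1.000e-01]
```

View pics/s10.png

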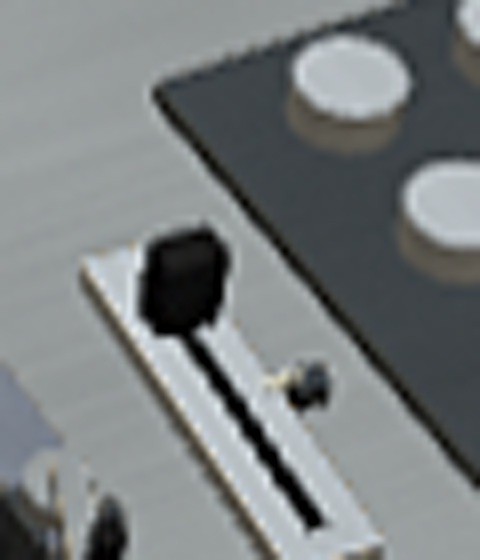

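The slider is still unoccupied, with the gripper high above it and out of the crop. I'll descend around the grip and close on it.

```bash
python3 -m crank '[[-1,25,0,0],[-1,55,0,0],[-1,90,0,0],[-1,125,0,0],[-1,155,0,0],[-1,175,0,0],[-1,190,0,0],[-1,205,0,0],[-1,220,0,0],[-1,230,0,0]]'; python3 -m crank '[[0,0,0,0],[0,0,0,0],[0,0,0,0],[0,0,0,0],[0,0,0,0],[0,0,0,0],[0,0,0,0],[0,0,0,0],[0,0,0,0],[0,0,0,0]]' 15; python3 -c "
from h import *
st();go(.4866,.383,.024)"
```

```text
t: 61.68
ee_pos: [0.4458, 0.383, 0.0289]
eef_rot: [-0.481, 0.483, -0.517, 0.518]
force: [-0.3, -0.6, 0.3]
finger_gap: 0.528
t: 62.52
ee_pos: [0.4457, 0.3844, 0.0308]
eef_rot: [-0.482, 0.483, -0.517, 0.518]
force: [0.0, -5.3, -4.6]
finger_gap: 0.219
t 62.5167 p [0.4457 0.3844 0.0308] F [ 0.  -5.3 -4.6] gap 0.2192498326309642
[[-0.069, -0.0, 0.998], [-0.998, -0.002, -0.069], [0.002, -1.0, 0.0]]
shift mm [-1.4  6.8 40.9]
```

```bash
python3 -m crank '[[0,0,6,0],[0,0,12,0],[0,0,18,0],[0,0,24,0],[0,0,30,0],[0,0,36,0],[0,0,41,0],[0,0,42.5,0],[0,0,42.5,0],[0,0,42.5,0]]' 15; python3 -c "
from h import *
st()"; python3 -m crank '[[0,0,0,0],[0,0,0,0],[0,0,0,0],[0,0,0,0],[0,-20,0,0],[0,-50,0,0],[0,-85,0,0],[0,-120,0,0],[0,-160,0,0],[0,-200,0,0]]' 40; python3 -m crank '[[30,-10,-40,0],[60,-10,-80,0],[90,-10,-120,0],[90,-10,-160,0],[90,-10,-160,0],[90,-10,-160,0],[90,-10,-160,0],[90,-10,-160,0],[90,-10,-160,0],[90,-10,-160,0]]'; python3 - <<'E'
from h import *
st()
a=camera('scene');b=camera('top');np.save('pics/e_s.npy',a);np.save('pics/e_t.npy',b)
A=cv2.resize(a[140:200,375:430],None,fx=8,fy=8,interpolation=cv2.INTER_CUBIC)
B=cv2.resize(b[205:275,195:235],None,fx=8,fy=8,interpolation=cv2.INTER_CUBIC)
c=np.zeros((560,760,3),np.uint8);c[:480,:440]=A;c[:560,440:]=B;show(c,'e1')
E
```

```text
t: 63.35
ee_pos: [0.4883, 0.3815, 0.0308]
eef_rot: [-0.482, 0.483, -0.517, 0.518]
force: [0.6, -5.4, -4.1]
finger_gap: 0.223
t 63.35 p [0.4883 0.3815 0.0308] F [ 0.6 -5.4 -4.1] gap 0.22262667814552647
[[-0.07, -0.0, 0.998], [-0.998, -0.002, -0.07], [0.002, -1.0, -0.0]]
t: 64.18
ee_pos: [0.4879, 0.383, 0.2332]
eef_rot: [0.483, -0.482, 0.517, -0.517]
force: [1.3, 1.3, 0.5]
finger_gap: 0.467
t: 65.02
ee_pos: [0.3234, 0.3044, 0.2408]
eef_rot: [0.482, -0.482, 0.517, -0.517]
force: [0.5, 0.3, -0.5]
finger_gap: 0.465
t 65.0167 p [0.3234 0.3044 0.2408] F [ 0.5  0.3 -0.5] gap 0.4650433534837991
[[-0.07, 0.0, 0.998], [-0.998, 0.0, -0.07], [-0.0, -1.0, 0.0]]
```

View pics/e1.png

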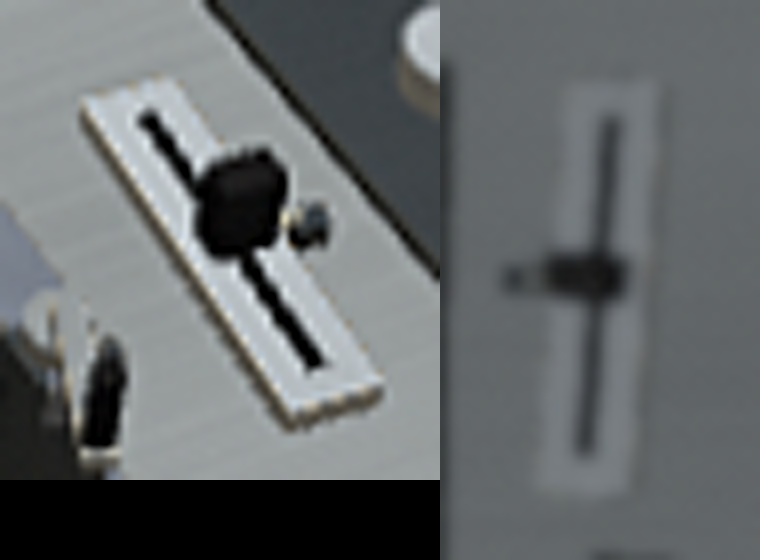

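The grip now sits beside the clip: scene grip around (240,205) with line at (290,215), and top grip (585,277) with clip (513,278). I'll measure the remaining offset.

```bash
python3 - <<'E'
from h import *
t=cv2.cvtColor(np.load('pics/e_t.npy'),cv2.COLOR_RGB2GRAY).astype(float)
def cen(y0,y1,x0,x1,th,ref):
    p=np.clip(th-t[y0:y1,x0:x1],0,None);v,u=np.mgrid[y0:y1,x0:x1];return (u*p).sum()/p.sum(),(v*p).sum()/p.sum()
g=cen(235,245,209,218,65,0);c=cen(235,245,201,207,92,0);print(g,c)
# track axis from slot both ends
s1=cen(221,230,214,221,75,0);s2=cen(252,260,209,217,75,0)
a=p2w('top',*s1,.014);b=p2w('top',*s2,.014);d=(a-b)/np.linalg.norm(a-b);print('dir',d,a,b)
for zg in(.045,.054):
  G=p2w('top',*g,zg)
  for zc in(.005,.015): 
    C=p2w('top',*c,zc);print(zg,zc,G,C,'offset grip-line mm',(G-C)[:2]@d[:2]*1000)
im=cv2.cvtColor(np.load('pics/e_s.npy'),cv2.COLOR_RGB2GRAY)
# scene: predicted pixels of grip edges vs line
for x,y,z in((.4883,.3825,.054),): print('grip top px crop',(w2p('scene',(x,y,z))-[375,140]+.5)*8)
for z in(.006,.01,.014):
    L=p2w('scene',375+290/8-.5,140+215/8-.5,z);print('line',z,L,(np.array([.4883,.3825])-L[:2])@d[:2]*1000)
E
```

```text
(np.float64(213.10169491525423), np.float64(239.09084745762712)) (np.float64(204.2913907284768), np.float64(239.46688741721854))
dir [ 0.99767653 -0.0681288   0.        ] [0.53621611 0.38273032 0.014     ] [0.43653235 0.38953747 0.014     ]
0.045 0.005 [0.48944226 0.38290242 0.045     ] [0.48956859 0.4215617  0.005     ] offset grip-line mm 2.507775453039927
0.045 0.015 [0.48944226 0.38290242 0.045     ] [0.48926308 0.41905805 0.015     ] offset grip-line mm 2.6420077522060117
0.054 0.005 [0.48916048 0.38082751 0.054     ] [0.48956859 0.4215617  0.005     ] offset grip-line mm 2.3680062703330242
0.054 0.015 [0.48916048 0.38082751 0.054     ] [0.48926308 0.41905805 0.015     ] offset grip-line mm 2.5022385694991094
grip top px crop [245.05895275 169.43316543]
line 0.006 [0.47900164 0.41574913 0.006     ] 11.541975022359653
line 0.01 [0.48198906 0.41320212 0.01      ] 8.387976024697268
line 0.014 [0.48497647 0.41065511 0.014     ] 5.233977027034776
```

The top view says the grip is 2.5 mm past the line, and the scene view agrees in sign. That is inside the ±5 mm but worth trimming, so I'll go back and shift it by -2.5 mm.

```bash
python3 -m crank '[[-15,0,30,0],[-30,0,60,0],[-45,0,90,0],[-60,0,120,0],[-80,0,150,0],[-90,10,160,0],[-90,35,160,0],[-90,70,160,0],[-90,105,160,0],[-90,140,160,0]]' 40; python3 -m crank '[[0,25,0,0],[0,45,0,0],[0,60,0,0],[0,67,0,0],[0,70,0,0],[0,70,0,0],[0,70,0,0],[0,70,0,0],[0,70,0,0],[0,70,0,0]]' 40;python3 -m crank '[[0,0,0,0],[0,0,0,0],[0,0,0,0],[0,0,0,0],[0,0,0,0],[0,0,-1,0],[0,0,-2,0],[0,0,-2.5,0],[0,0,-2.5,0],[0,0,-2.5,0]]' 15; python3 -m crank '[[0,0,0,0],[0,0,0,0],[0,0,0,0],[0,0,0,0],[0,-20,0,0],[0,-50,0,0],[0,-85,0,0],[0,-120,0,0],[0,-160,0,0],[0,-200,0,0]]' 40; python3 -m crank '[[30,-10,-40,0],[60,-10,-80,0],[90,-10,-120,0],[90,-10,-160,0],[90,-10,-160,0],[90,-10,-160,0],[90,-10,-160,0],[90,-10,-160,0],[90,-10,-160,0],[90,-10,-160,0]]'; python3 - <<'E'
from h import *
st();t0=camera('top');np.save('pics/f_t.npy',t0);moulds()
t=cv2.cvtColor(t0,cv2.COLOR_RGB2GRAY).astype(float)
def cen(y0,y1,x0,x1,th):
    p=np.clip(th-t[y0:y1,x0:x1],0,None);v,u=np.mgrid[y0:y1,x0:x1];return (u*p).sum()/p.sum(),(v*p).sum()/p.sum()
G=p2w('top',*cen(235,246,209,218,65),.05);C=p2w('top',*cen(235,245,201,207,92),.015);print(G,C,(G-C)[:2]@[.9977,-.068]*1000)
L=np.load('pics/last.npy').astype(int)
print('gate diff',abs(L-np.load('pics/s0.npy').astype(int))[255:298,246:270].max(),'gauge diff',abs(L-np.load('pics/s3.npy').astype(int))[150:240,330:388].max())
show(np.load('pics/last.npy'),'f',(110,110,450,330),2.35)
E
```

```text
t: 65.95
ee_pos: [0.4889, 0.3826, 0.0988]
eef_rot: [-0.482, 0.482, -0.517, 0.517]
force: [0.3, 0.4, -0.1]
finger_gap: 0.471
t: 66.78
ee_pos: [0.4888, 0.3831, 0.0321]
eef_rot: [-0.483, 0.482, -0.517, 0.517]
force: [0.2, -0.3, 0.2]
finger_gap: 0.469
t: 67.62
ee_pos: [0.4866, 0.383, 0.0316]
eef_rot: [-0.483, 0.482, -0.517, 0.517]
force: [1.0, -1.5, 6.1]
finger_gap: 0.22
t: 68.45
ee_pos: [0.485, 0.3825, 0.2319]
eef_rot: [0.482, -0.483, 0.517, -0.517]
force: [1.5, -0.1, -0.1]
finger_gap: 0.471
t: 69.28
ee_pos: [0.3208, 0.3044, 0.2406]
eef_rot: [-0.482, 0.482, -0.517, 0.517]
force: [-0.0, -0.4, 0.6]
finger_gap: 0.468
t 69.2833 p [0.3208 0.3044 0.2406] F [-0.  -0.4  0.6] gap 0.46803234048267445
[[-0.07, -0.0, 0.998], [-0.998, -0.0, -0.07], [0.0, -1.0, -0.0]]
180 [ 0.62155328 -0.20616875] bay 0.07429679645472109 -0.019494389169519375
181 [ 0.6016401  -0.28661126] bay 0.15597155992288703 -0.03339508363284737
186 [ 0.63375618 -0.25423837] bay 0.12131919741774543 -0.0037709512173061902
198 [ 0.67014981 -0.2831628 ] bay 0.14746372461312016 0.0346539060660412
[0.48743358 0.3815432  0.05      ] [0.48910479 0.41913418 0.015     ] 0.8888107332090492
gate diff 4 gauge diff 7
```

The grip is within 1 mm of the line, the moulds have not moved, and the gate and gauge are unchanged. Handing in.

```bash
python3 -c "
from bench import job_done
print(job_done())"
```

```text
the job is handed in; nothing more can be done
None
```

I handed in the job at about 69 s of robot time, with every step done as far as my last checks can tell; handing in gave no verdict.

- **Probe and lock:** I pressed the probe down in small steps until it stopped on the bottom at z = 0.204, the tin_a depth. The last pushing force was about 7 N. I then turned the lock lever to its stop, where the force rose to about 8 N with no more motion. The gauge looks the same in the last picture as it did just after locking.
- **Moulds:** All four were pushed through the gate and stand in the bay at about x = 74, 121, 147 and 156 mm. In the last picture the gate looks the same as when shut at the start. One mould was knocked aside partway through the run, and I picked it up from its new place.
- **Fan slider:** The first placing was about 2.5 mm past the line, so I moved it back. The top view now puts it about 1 mm past the line.

These things did not go cleanly:
- The finger knuckles rubbed a gate post at about 7 N on the first push; I narrowed and raised the fingers after that.
- One mould was set down with a 49 N press, through the held mould rather than the gripper body.
- The last push jammed briefly at 36 N.
- The two cameras disagreed by a few millimetres on the lane centre and the pointer line. I used the value that fitted both for the lane, and the top view for the pointer.
- The final overview picture could not be viewed because the picture limit was reached, so the last checks are numeric only.

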